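Prop the table mirror up on its cork mat

TASK

The table mirror leans glass-in against the grey storage box. While it still leans there, gently push its wire prop leg out until it meets its stop, without dragging the mirror along. Then lift the mirror by its top edge and set it down gently in the middle of the cork mat, square to the mat, standing on its bottom edge and its prop leg with the glass facing away from the robot; leave everything else where it is.

Things in the scene. Friction and masses are not known exactly. Their poses are not given: they have to be found in the camera images.
- mirror: Loose table mirror, origin at the middle of its underside. Wooden frame 170 mm wide (y), 18 mm thick (x), 200 mm high (z), 0.55 to 0.95 kg. Its z runs up the frame, -x out of the glass, +x out of the brown back. It starts leaning 0.25 rad from upright, top towards the box, back outwards; on rubber feet: a push of 2 to 5 N slides or tips it.
- mirror_mid (a point): Centre of the mirror, half-way up and mid-thickness, axes as the mirror's. Propped up with the leg at its stop, the mirror leans back (top towards its +x) about 0.36 rad from upright (0.33 to 0.39); its weight then keeps the leg against the stop.
- mirror_top (a point): Middle of the mirror's top edge, 200 mm above the underside along its z, axes as the mirror's. The top 40 mm of the frame are bare on both sides: a grasp here is 18 mm wide.
- prop_leg: Prop leg on the mirror's back, origin on its hinge axis, axes as the mirror's when folded flat. It swings about y: its foot goes out, away from the back. A steel wire bail like a U: two 6 mm side wires, 110 mm clear between them, joined at the lower end by a foot bar. The hinge rubs (about 1 N at the bar moves it) and stays where it is left. It starts open by 0.27 to 0.40 rad; its hard stop, somewhere between 0.6 and 0.85 rad, has to be felt.
- leg_hinge (a point): Middle of the prop leg's hinge axis, fixed to the mirror's back: 150 mm above the underside, 15 mm from mid-thickness (6 mm off the back). The axis runs along the mirror's y. Axes as the mirror's.
- leg_foot (a point): Middle of the foot bar: a black rubber sleeve 10 mm thick, 104 mm long, along the mirror's y, 142 mm from the hinge axis. Its z points to the hinge. At the start 38 mm or more are clear between the bar and the back: room for the fingertips of a shut gripper, put in from outside and above through the U.
- mat: Cork mat fixed on the shelf, 180 mm (its x) by 230 mm (its y), 3 mm thick; origin at the middle of its underside. Its +x points away from the robot, within 0.3 rad of straight ahead: the side the glass has to face. Propped up, the foot bar stands 114 mm behind the middle of the mirror's underside.
- storage_box: Grey plastic storage box with a lid and blue clips, 180 mm (its x) by 270 mm (its y), 110 mm high, fixed; origin at the middle of its underside. The mirror leans on the top edge of its +x side, with the glass towards it.
- bowl: Bystander, to be left alone: white ceramic bowl, 124 mm across, 55 mm high; origin at its underside.
- brush: Bystander, to be left alone: grey stain brush lying flat, 200 mm long; origin at its underside.
- scoops: Bystander, to be left alone: stack of three nested plastic scoops, about 170 mm long with their handles, 70 mm high; origin at its underside.
- door_stop: Bystander, to be left alone: chrome door stop, 48 mm across, 52 mm high; origin at its underside.
- varnish: Bystander, to be left alone: tin of varnish with a yellow band, 86 mm across, 105 mm high; origin at its underside.
- sanding_block: Bystander, to be left alone: cork sanding block, 100 x 60 x 28 mm; origin at its underside.
There are look-alikes about, which are no part of the job. Of the things that look like the mirror, the largest one is meant.

How it is judged:
By the outcome, as a careful person would: the job done as asked, in the order asked, and still so for the second after the job is handed in, with the robot touching nothing.
It also fails if it takes over 69 s, if anything falls off the work surface, if the arm or the gripper's body presses on something with over 40 N, if the wrist force passes 120 N, or if a joint passes its speed limit or range.

ROBOT

A 6-joint arm with a two-finger parallel gripper is mounted at the origin on the work surface. World frame = base frame: x ahead of the robot, y to its left, z up, the work surface at z = 0. Lengths are in m, angles in rad, forces in N, time in s.
With the tool pointing down it reaches from about 0.375 to 0.75 m from the base axis. Payload 9 kg.
Tool frame: the origin (TCP) lies midway between the tips of the shut fingers; the grasp point (between the pads) lies 19 mm behind it; z points along the fingers, y is the direction in which the jaws open and shut (so a half turn about z gives the same grasp; the last joint's range is limited). The gripper opens to 85 mm and grips with 20 to 120 N. Pads are 22 mm wide; open, the fingers measure 114 mm over their backs; the gripper's body (76 mm by 85 mm) begins 54 mm behind the grasp point. The pads swing forward as they close: fully open they stand 13 mm farther back than shut.
Start: joints at [-1.325, 0.104, 0.097, 1.564, 0, 1.353], TCP at [0.268, -0.537, 0.206] pointing down, gripper open.
Joint ranges: [-2.99, 2.99], [-0.84, 1.86], [-1.1, 1.16], [-1.84, 2.11], [-1.51, 1.56], [-3.14, 3.14]. Speed limits (rad/s): [2.22, 2.22, 2.57, 3.14, 3.14, 3.14].

INTERFACE

Orientations are given as a unit quaternion [w, x, y, z].
In Python, from workcell import manip gives the robot as it stands.
- The arm moves only by the shell command python3 -m jog 'ROWS' [FORCE]. ROWS is JSON, a list of rows, each an object with "hand": the closure in counts, from 0 (fully open) to 255 (shut); "delta_pos": the shift along the tool's x, y, z scaled (see below), a list of three; "twist": the turn, a rotation vector about the tool's x, y, z scaled (see below), a list of three. A call has exactly 10 rows; each row shifts and turns the commanded pose from where the row before left it, along the tool's axes as they then stand; what a row does not reach is not made up. The controller multiplies each number of a shift by 500 mm and each number of a turn by 30 degrees. A row lasts 1/12 s, in which the tool goes at most 41.7 mm and 7.16 degrees, less where a joint would pass 70% of its speed; a pose out of reach is approached as far as the arm can. A call with a number of a shift or a turn outside -1 to 1 is refused whole. A call with a gripper value outside its range is refused whole. The fingers move at their own pace and stop on an object; FORCE is the grip in N (left out, the last holds). Time passes only in rows, so rows that do not move let the fingers close, or fill a call up. It gives the time, the measured TCP pose, the force and the opening at its end, in the units of the state.
- manip.observe(): the state, without advancing time (a new reading comes with each control period).
- manip.get_image(name): name is "scene" or "top" or "wrist"; returns the picture (480x640x3 uint8, red, green, blue); there is no depth.
- manip.camera_model(name): a dict with "K" (3x3 intrinsics, pixels), "k1" (the pictures are not rectified: a ray, as slopes to the right and down, at radius r is drawn at 1 + k1 r^2 times it, then the intrinsics apply), "view" (4x4, takes a point from world to camera coordinates); the wrist camera has in their place "tool_from_camera" (4x4, takes a point from camera to tool coordinates, whose origin is the TCP and whose axes are the flange's). Camera axes: x right, y down, z forward; pixel columns grow to the right and rows downward; lengths in m; the calibration is good to about 2 mm. A picture is of the moment at which its call begins: read the wrist's pose just before it. camera_model takes no time and is no camera call.
- manip.close_job(): hands the job in, once; it reports no verdict.
The state is a dict: "time": time; "joint_positions": joint angles; "joint_vel": joint speeds; "joint_torque": joint torques, N m; "tcp_pos": TCP position; "tcp_rot": TCP orientation; "wrist_force": force on the tool from outside, world axes, zero at the start; "wrist_torque": the same for the moment, N m; "gripper_width": finger opening in m.
Only numpy, scipy, OpenCV 4.12 (cv2) and the standard library are available. Lean on these libraries where they do the work, as an engineer would, in place of code of your own. Each camera call takes 0.05 s, during which the arm holds its last target.

## Working session

There is one attempt and no reset: what is moved stays moved. The work goes in short steps, Python scripts to look and compute and a shell command to move; the robot and the scene stay as the last step left them, time stands still between calls to the robot, and variables do not carry over. Pictures are saved under pics/ and viewed, and the job is handed in when it is done.

```bash
ls; mkdir -p pics; python3 - <<'E'
from workcell import manip
import cv2
print(manip.observe())
for n in ["scene","top","wrist"]:
    im=manip.get_image(n); cv2.imwrite(f"pics/{n}0.png",im[:,:,::-1]); print(n,manip.camera_model(n))
E
```

```text
pics
{'time': 0.0, 'joint_positions': array([-1.32470380e+00,  1.04687465e-01,  9.64611294e-02,  1.56390395e+00,
       -3.33533287e-06,  1.35314793e+00]), 'joint_vel': array([-1.38491298e-03,  7.68373045e-04, -3.04248020e-05,  2.29390431e-03,
       -1.02847429e-03,  1.65149542e-04]), 'joint_torque': array([ 1.47280451e-03, -5.56933665e+01,  5.03646719e+01,  1.72975467e-02,
       -1.49481871e-04, -6.83615681e-06]), 'tcp_pos': array([ 0.26832101, -0.53624564,  0.2048248 ]), 'tcp_rot': array([-6.66886053e-04,  9.73238052e-01,  2.29798281e-01, -1.11529713e-05]), 'wrist_force': array([-0.50027509,  0.00421303,  0.1032508 ]), 'wrist_torque': array([-0.03931845, -0.01429319,  0.06101582]), 'gripper_width': 0.08571707186975701}
scene {'K': array([[545.21860621,   0.        , 323.82057112],
       [  0.        , 545.21860621, 246.37875848],
       [  0.        ,   0.        ,   1.        ]]), 'k1': -0.013979095274088776, 'view': array([[ 0.53505071,  0.84464998, -0.01694513, -0.29351279],
       [ 0.6507188 , -0.42482926, -0.62935296, -0.25856444],
       [-0.53878176,  0.32570923, -0.7769
[... 387 characters left out ...]
278,  0.53614126],
       [ 0.10422865,  0.00314511, -0.99454839,  1.48986464],
       [ 0.        ,  0.        ,  0.        ,  1.        ]])}
wrist {'K': array([[388.0581962 ,   0.        , 319.34667664],
       [  0.        , 388.0581962 , 237.22453856],
       [  0.        ,   0.        ,   1.        ]]), 'k1': -0.011007014887092522, 'tool_from_camera': array([[ 3.28054115e-04, -9.61240238e-01, -2.75711981e-01,
         6.97394518e-02],
       [ 9.99999538e-01,  6.61524627e-05,  9.59209512e-04,
         5.56223568e-04],
       [-9.03791753e-04, -2.75712168e-01,  9.61239816e-01,
        -1.68969600e-01],
       [ 0.00000000e+00,  0.00000000e+00,  0.00000000e+00,
         1.00000000e+00]])}
```

View pics/scene0.png

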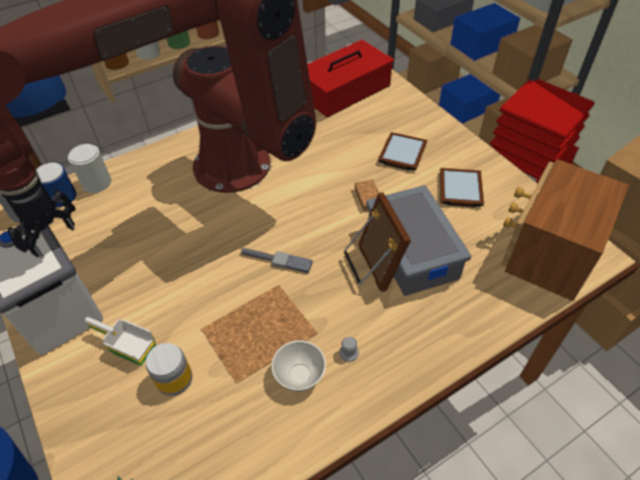

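View pics/top0.png

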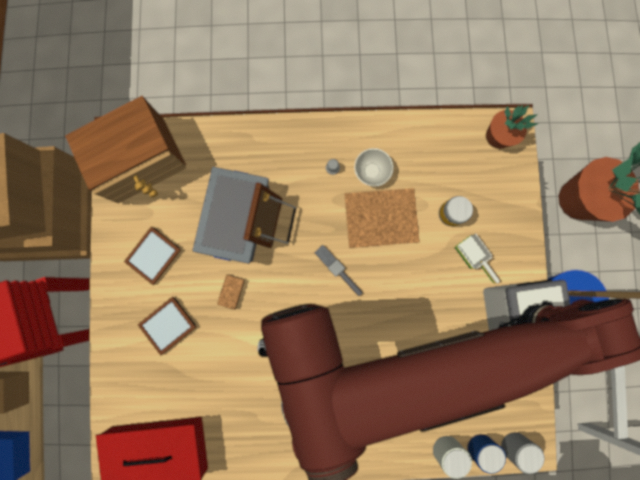

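View pics/wrist0.png

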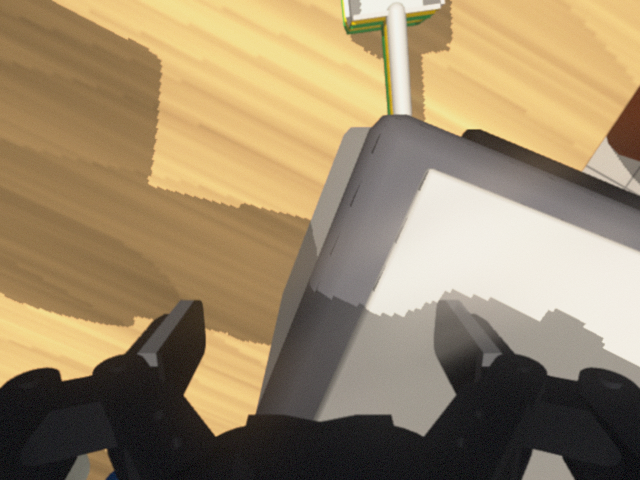

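```bash
python3 - <<'E'
import cv2
s=cv2.imread('pics/scene0.png'); t=cv2.imread('pics/top0.png')
cv2.imwrite('pics/c1.png',cv2.resize(s[170:320,320:480],None,fx=5,fy=4*1.25*0.8,interpolation=cv2.INTER_CUBIC) if 0 else cv2.resize(s[175:305,325:475],None,fx=5,fy=5,interpolation=cv2.INTER_CUBIC)[:600])
cv2.imwrite('pics/c2.png',cv2.resize(t[160:270,185:315],None,fx=6,fy=6,interpolation=cv2.INTER_CUBIC)[:600])
cv2.imwrite('pics/c3.png',cv2.resize(t[170:260,330:430],None,fx=6,fy=6,interpolation=cv2.INTER_CUBIC)[:600])
cv2.imwrite('pics/c4.png',cv2.resize(s[280:385,195:325],None,fx=5,fy=5,interpolation=cv2.INTER_CUBIC)[:600])
E
```

```text
(no output)
```

View pics/c1.png

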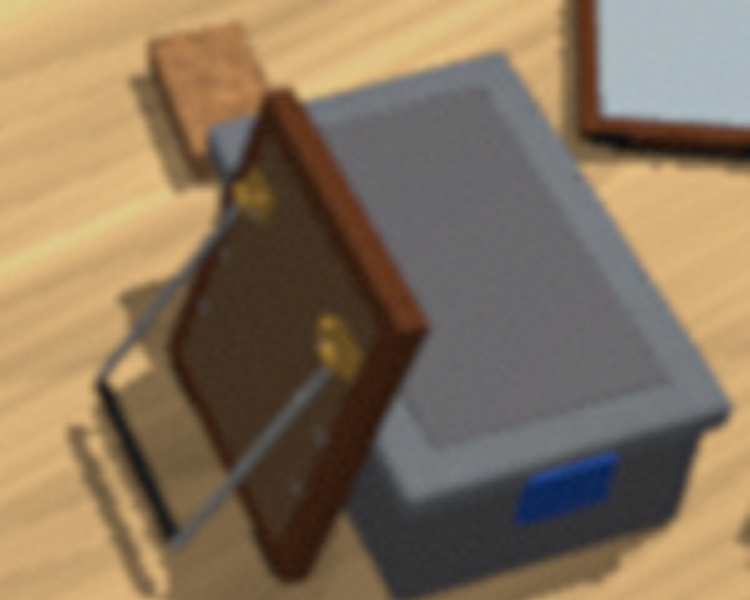

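View pics/c2.png

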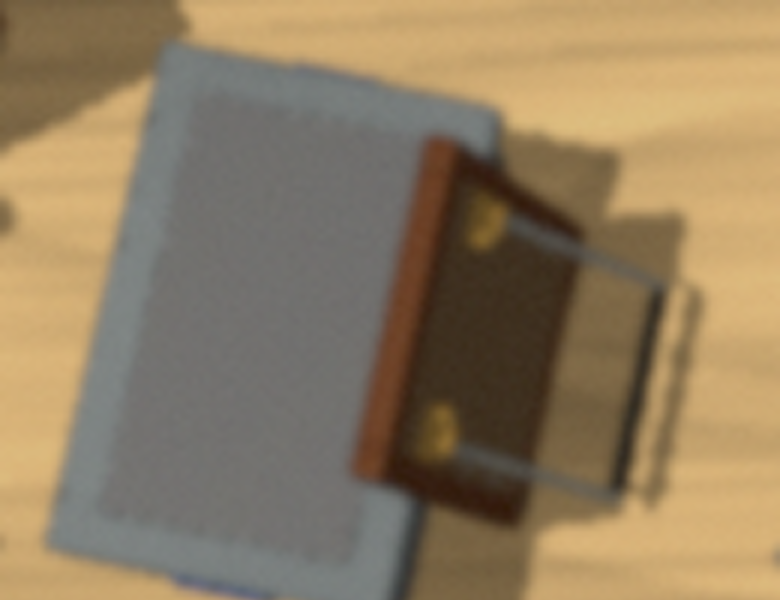

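View pics/c3.png

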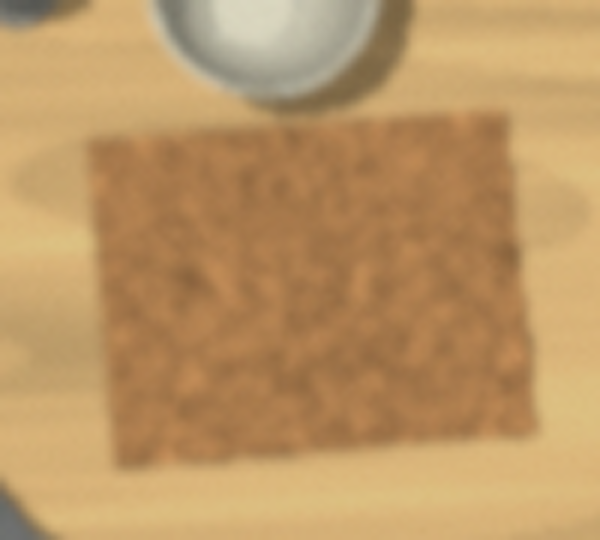

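View pics/c4.png

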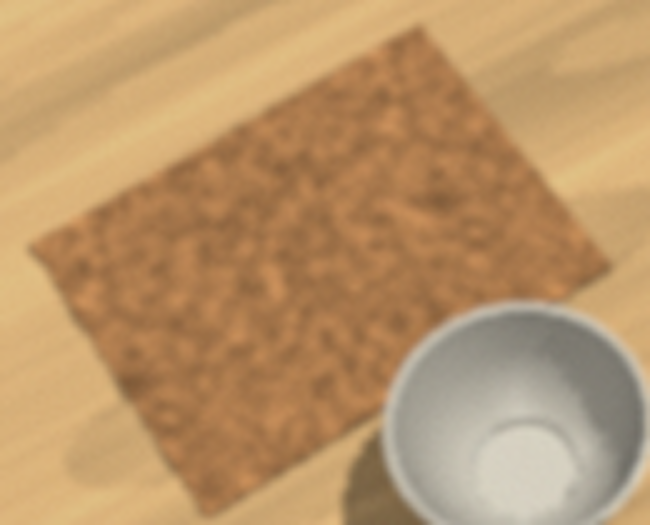

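```bash
cat > h.py <<'E'
import numpy as np
from scipy.spatial.transform import Rotation as R
from scipy.optimize import least_squares
from workcell import manip
CM={n:manip.camera_model(n) for n in("scene","top","wrist")}
def proj(n,P,view=None):
    c=CM[n]; V=c.get("view") if view is None else view
    p=np.atleast_2d(P)@V[:3,:3].T+V[:3,3]
    s=p[:,:2]/p[:,2:]; s=s*(1+c["k1"]*(s**2).sum(1,keepdims=True))
    return s*[c["K"][0,0],c["K"][1,1]]+c["K"][:2,2]
def wview(pos,q):
    T=np.eye(4);T[:3,:3]=R.from_quat(np.array(q)[[1,2,3,0]]).as_matrix();T[:3,3]=pos
    return np.linalg.inv(T@CM["wrist"]["tool_from_camera"])
def un(pts,s,o): return (np.array(pts,float)+.5)/s-.5+o
def mirror_pose(x,y,yaw,tilt): # tilt>0 : top towards +x
    return R.from_euler('z',yaw)*R.from_euler('y',tilt), np.array([x,y,0])
def foot(a,y=0): return np.array([.015+.142*np.sin(a),y,.15-.142*np.cos(a)])
E
cat > fit0.py <<'E'
from h import *
mt=un([(90,140),(507,113),(537,433),(117,467)],6,(330,170)); ms=un([(612,268),(210,517),(30,247),(420,25)],5,(195,280))
loc=np.array([[.09,.115,.003],[.09,-.115,.003],[-.09,-.115,.003],[-.09,.115,.003]])
def f(p): 
    P=R.from_euler('z',p[2]).apply(loc)+[p[0],p[1],0]
    return np.r_[(proj("top",P)-mt).ravel(),(proj("scene",P)-ms).ravel()]
r=least_squares(f,[.6,-.1,0]); print("mat",r.x.round(4)); print(r.fun.reshape(-1,2).round(1))
h=.085
locs=[(.009,h,.2),(-.009,h,.2),(.009,-h,.2),(-.009,-h,.2),(.009,h,0),(.009,-h,0)]
pt=un([(458,150),(428,140),(390,482),(355,472),(582,230),(515,525),(657,290),(622,495)],6,(185,160))
ps=un([(410,335),(428,325),(262,100),(285,92),(285,580),(175,355),(102,383),(172,540)],5,(325,175))
def g(p):
    L=np.array(locs+[foot(p[4],.052),foot(p[4],-.052)])
    Rm,t=mirror_pose(*p[:4]); t=t+[0,0,.0022]
    P=Rm.apply(L)+t
    return np.r_[(proj("top",P)-pt).ravel(),(proj("scene",P)-ps).ravel(),(p[3]+.25)*100]
r=least_squares(g,[.6,.12,-1.7,-.25,.33]); p=r.x; print("mirror",p.round(4)); print(r.fun[:-1].reshape(-1,2).round(1).tolist())
Rm,t=mirror_pose(*p[:4]); t=t+[0,0,.0022]
for n,l in dict(top=(0,0,.2),mid=(0,0,.1),hinge=(.015,0,.15),foot=foot(p[4])).items(): print(n,(Rm.apply(l)+t).round(4))
E
python3 fit0.py
```

```text
mat [ 0.5833 -0.2129  0.048 ]
[[-0.2 -0. ]
 [ 0.2 -0.8]
 [ 0.7  0.5]
 [-0.1  0.4]
 [ 0.6 -0.3]
 [-0.4  0.5]
 [ 0.2 -0.4]
 [ 0.2 -0.2]]
mirror [ 0.5767  0.1365 -1.8163 -0.229   0.3455]
[[1.1, -2.1], [0.4, -1.4], [-1.2, 0.4], [-1.2, 0.9], [1.3, -0.1], [0.7, 1.6], [0.7, 1.6], [-0.7, -0.9], [-2.1, -1.0], [1.0, 0.3], [0.3, -3.0], [2.1, -1.9], [-0.6, 2.2], [-1.6, -0.7], [14.2, 30.5], [-13.4, -30.7]]
top [0.5878 0.1805 0.197 ]
mid [0.5822 0.1585 0.0996]
hinge [0.5814 0.1553 0.1517]
foot [0.5627 0.0805 0.0325]
```

```bash
sed -i 's/(102,383),(172,540)\]/(172,540),(102,383)]/' fit0.py; python3 fit0.py
```

```text
mat [ 0.5833 -0.2129  0.048 ]
[[-0.2 -0. ]
 [ 0.2 -0.8]
 [ 0.7  0.5]
 [-0.1  0.4]
 [ 0.6 -0.3]
 [-0.4  0.5]
 [ 0.2 -0.4]
 [ 0.2 -0.2]]
mirror [ 0.5775  0.1364 -1.7988 -0.2291  0.3555]
[[0.6, -2.3], [-0.2, -1.5], [-0.7, 0.4], [-0.7, 1.0], [0.9, -0.4], [1.2, 1.4], [0.9, 1.0], [0.1, -1.3], [-1.5, -1.1], [1.6, 0.0], [-0.1, -2.8], [1.6, -1.8], [0.1, 2.3], [-1.9, -0.3], [0.4, -0.5], [0.2, 1.2]]
top [0.5878 0.1806 0.197 ]
mid [0.5826 0.1585 0.0996]
hinge [0.5819 0.1554 0.1517]
foot [0.5642 0.079  0.0333]
```

```bash
cat > plan.py <<'E'
from h import *
def down(h,phi=0,about='y'): # heading h of tool x, tool z down; then tilt about tool axis
    M=np.array([[np.cos(h),np.sin(h),0],[np.sin(h),-np.cos(h),0],[0,0,-1]]).T
    return R.from_matrix(M)
def rows(p0,r0,p1,rv,n):
    "rv: total rotation vector in tool frame (constant axis), n rows"
    st=R.from_rotvec(np.array(rv)/n); dp=(np.array(p1)-p0)/n; r=r0
    for i in range(n):
        d=r.inv().apply(dp)/.5; print([float(round(v,3)) for v in d],(np.array(rv)/n/np.radians(30)).round(3).tolist()); r=r*st
    print("end heading",r.as_matrix().round(3).tolist())
def cur():
    o=manip.observe(); return np.array(o["tcp_pos"]),R.from_quat(np.array(o["tcp_rot"])[[1,2,3,0]]),o
E
python3 - <<'E'
from plan import *
p,r,o=cur(); M=r.as_matrix(); h=np.arctan2(M[1,0],M[0,0]); print(h)
tot=(-1.80-h)%(2*np.pi); print(tot)
p1=np.array([.55,.05,.25]); mid=p+(p1-p)*.0+[0,0,.05]
rows(p,r,p1,[0,0,-tot],34)
E
```

```text
0.4637718510991453
4.019413456080441
[0.03, -0.023, -0.003] [0.0, 0.0, -0.226]
[0.033, -0.02, -0.003] [0.0, 0.0, -0.226]
[0.035, -0.016, -0.003] [0.0, 0.0, -0.226]
[0.037, -0.011, -0.003] [0.0, 0.0, -0.226]
[0.038, -0.007, -0.003] [0.0, 0.0, -0.226]
[0.038, -0.003, -0.003] [0.0, 0.0, -0.226]
[0.038, 0.002, -0.003] [0.0, 0.0, -0.226]
[0.038, 0.006, -0.003] [0.0, 0.0, -0.226]
[0.037, 0.011, -0.003] [0.0, 0.0, -0.226]
[0.035, 0.015, -0.003] [0.0, 0.0, -0.226]
[0.033, 0.019, -0.003] [0.0, 0.0, -0.226]
[0.031, 0.023, -0.003] [0.0, 0.0, -0.226]
[0.028, 0.026, -0.003] [0.0, 0.0, -0.226]
[0.024, 0.029, -0.003] [0.0, 0.0, -0.226]
[0.021, 0.032, -0.003] [0.0, 0.0, -0.226]
[0.017, 0.034, -0.003] [0.0, 0.0, -0.226]
[0.013, 0.036, -0.003] [0.0, 0.0, -0.226]
[0.008, 0.037, -0.003] [0.0, 0.0, -0.226]
[0.004, 0.038, -0.003] [0.0, 0.0, -0.226]
[-0.001, 0.038, -0.003] [0.0, 0.0, -0.226]
[-0.005, 0.038, -0.003] [0.0, 0.0, -0.226]
[-0.01, 0.037, -0.003] [0.0, 0.0, -0.226]
[-0.014, 0.036, -0.003] [0.0, 0.0, -0.226]
[-0.018, 0.034, -0.003] [0.0, 0.0, -0.226]
[-0.022, 0.031, -0.003] [0.0, 0.0, -0.226]
[-0.025, 0.029, -0.003] [0.0, 0.0, -0.226]
[-0.029, 0.025, -0.003] [0.0, 0.0, -0.226]
[-0.031, 0.022, -0.003] [0.0, 0.0, -0.226]
[-0.034, 0.018, -0.003] [0.0, 0.0, -0.226]
[-0.036, 0.014, -0.003] [0.0, 0.0, -0.226]
[-0.037, 0.01, -0.003] [0.0, 0.0, -0.226]
[-0.038, 0.005, -0.003] [0.0, 0.0, -0.226]
[-0.038, 0.001, -0.003] [0.0, 0.0, -0.226]
[-0.038, -0.004, -0.003] [0.0, 0.0, -0.226]
end heading [[-0.227, -0.974, -0.0], [-0.974, 0.227, 0.001], [-0.001, 0.0, -1.0]]
```

```bash
python3 -m jog '[{"hand":255,"delta_pos":[0.02,-0.015,-0.03],"twist":[0,0,-0.226]},{"hand":255,"delta_pos":[0.033,-0.02,-0.03],"twist":[0,0,-0.226]},{"hand":255,"delta_pos":[0.035,-0.016,-0.02],"twist":[0,0,-0.226]},{"hand":255,"delta_pos":[0.037,-0.011,-0.02],"twist":[0,0,-0.226]},{"hand":255,"delta_pos":[0.038,-0.007,0],"twist":[0,0,-0.226]},{"hand":255,"delta_pos":[0.038,-0.003,0],"twist":[0,0,-0.226]},{"hand":255,"delta_pos":[0.038,0.002,0],"twist":[0,0,-0.226]},{"hand":255,"delta_pos":[0.038,0.006,0],"twist":[0,0,-0.226]},{"hand":255,"delta_pos":[0.037,0.011,0],"twist":[0,0,-0.226]},{"hand":255,"delta_pos":[0.035,0.015,0],"twist":[0,0,-0.226]}]'
python3 -m jog '[{"hand":255,"delta_pos":[0.033,0.019,0],"twist":[0,0,-0.226]},{"hand":255,"delta_pos":[0.031,0.023,0],"twist":[0,0,-0.226]},{"hand":255,"delta_pos":[0.028,0.026,0],"twist":[0,0,-0.226]},{"hand":255,"delta_pos":[0.024,0.029,0],"twist":[0,0,-0.226]},{"hand":255,"delta_pos":[0.021,0.032,0],"twist":[0,0,-0.226]},{"hand":255,"delta_pos":[0.017,0.034,0],"twist":[0,0,-0.226]},{"hand":255,"delta_pos":[0.013,0.036,0],"twist":[0,0,-0.226]},{"hand":255,"delta_pos":[0.008,0.037,0],"twist":[0,0,-0.226]},{"hand":255,"delta_pos":[0.004,0.038,0],"twist":[0,0,-0.226]},{"hand":255,"delta_pos":[0,0.038,0],"twist":[0,0,-0.226]}]'
python3 -m jog '[{"hand":255,"delta_pos":[-0.005,0.038,0],"twist":[0,0,-0.226]},{"hand":255,"delta_pos":[-0.01,0.037,0],"twist":[0,0,-0.226]},{"hand":255,"delta_pos":[-0.014,0.036,0],"twist":[0,0,-0.226]},{"hand":255,"delta_pos":[-0.018,0.034,0],"twist":[0,0,-0.226]},{"hand":255,"delta_pos":[-0.022,0.031,0],"twist":[0,0,-0.226]},{"hand":255,"delta_pos":[-0.025,0.029,0],"twist":[0,0,-0.226]},{"hand":255,"delta_pos":[-0.029,0.025,0],"twist":[0,0,-0.226]},{"hand":255,"delta_pos":[-0.031,0.022,0],"twist":[0,0,-0.226]},{"hand":255,"delta_pos":[-0.034,0.018,0],"twist":[0,0,-0.226]},{"hand":255,"delta_pos":[-0.036,0.014,0],"twist":[0,0,-0.226]}]'
python3 - <<'E'
from plan import *
p,r,o=cur(); M=r.as_matrix(); print(p,np.arctan2(M[1,0],M[0,0]),o["time"],o["joint_positions"].round(3))
E
```

```text
time: 0.98
tcp_pos: [0.3489, -0.3686, 0.2554]
tcp_rot: [-0.0, 0.677, 0.736, 0.0]
wrist_force: [-0.2, 0.9, 0.8]
gripper_width: 0.0
time: 1.82
tcp_pos: [0.4303, -0.1963, 0.2554]
tcp_rot: [-0.0, 0.152, 0.988, 0.0]
wrist_force: [0.7, -0.7, 0.4]
gripper_width: -0.0002
time: 2.65
tcp_pos: [0.5131, -0.0234, 0.2554]
tcp_rot: [-0.0, -0.425, 0.905, 0.0]
wrist_force: [0.1, -0.0, 0.2]
gripper_width: 0.0
[ 0.51305541 -0.0233991   0.25535879] -2.2635013356351705 2.65 [-0.301 -0.141 -0.054  1.658 -0.    -1.179]
```

```bash
python3 - <<'E'
from plan import *
p,r,o=cur()
rows(p,r,[.564,.075,.255],[0,0,-.463],5)
E
```

```text
[-0.043, 0.009, 0.0] [0.0, 0.0, -0.177]
[-0.044, 0.005, 0.0] [0.0, 0.0, -0.177]
[-0.044, 0.001, 0.0] [0.0, 0.0, -0.177]
[-0.044, -0.003, 0.0] [0.0, 0.0, -0.177]
[-0.044, -0.007, 0.0] [0.0, 0.0, -0.177]
end heading [[-0.228, -0.974, -0.0], [-0.974, 0.228, -0.0], [0.0, 0.0, -1.0]]
```

```bash
python3 -m jog '[{"hand":255,"delta_pos":[-0.043,0.009,0],"twist":[0,0,-0.177]},{"hand":255,"delta_pos":[-0.044,0.005,0],"twist":[0,0,-0.177]},{"hand":255,"delta_pos":[-0.044,0.001,0],"twist":[0,0,-0.177]},{"hand":255,"delta_pos":[-0.044,-0.003,0],"twist":[0,0,-0.177]},{"hand":255,"delta_pos":[-0.044,-0.007,0],"twist":[0,0,-0.177]},{"hand":255,"delta_pos":[0,0,0],"twist":[0,0,0]},{"hand":255,"delta_pos":[0,0,0],"twist":[0,0,0]},{"hand":255,"delta_pos":[0,0,0],"twist":[0,0,0]},{"hand":255,"delta_pos":[0,0,0],"twist":[0,0,0]},{"hand":255,"delta_pos":[0,0,0],"twist":[0,0,0]}]'
python3 - <<'E'
from plan import *
import cv2
p,r,o=cur(); im=manip.get_image("wrist"); print(p.tolist(),o["tcp_rot"].tolist(),o["wrist_force"])
cv2.imwrite("pics/w1.png",im[:,:,::-1])
E
```

```text
time: 3.48
tcp_pos: [0.5646, 0.0724, 0.2557]
tcp_rot: [-0.0, -0.619, 0.786, -0.0]
wrist_force: [-0.3, -1.0, 1.5]
gripper_width: 0.0
[0.5646282707737948, 0.07236455075471522, 0.25570171584455176] [-1.3305930147508226e-05, -0.6185844439406453, 0.7857183152150905, -0.00012113279812266047] [-0.32838514 -0.96459101  1.46221116]
```

View pics/w1.png

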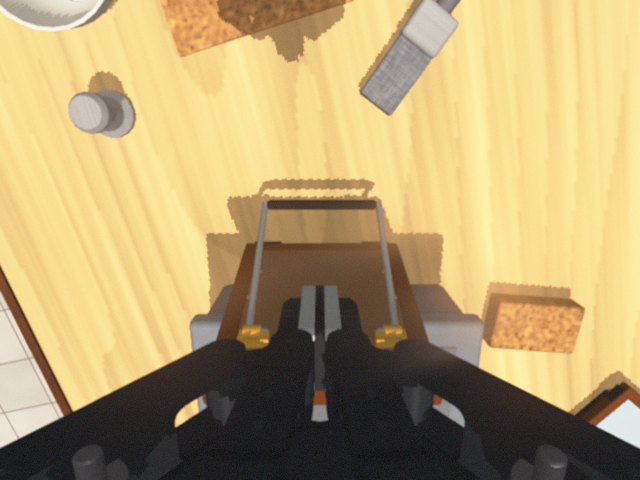

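```bash
python3 - <<'E'
import cv2
s=cv2.imread('pics/w1.png')
cv2.imwrite('pics/w1c.png',cv2.resize(s[180:330,190:460],None,fx=2.9,fy=2.9,interpolation=cv2.INTER_CUBIC))
E
```

```text
(no output)
```

View pics/w1c.png

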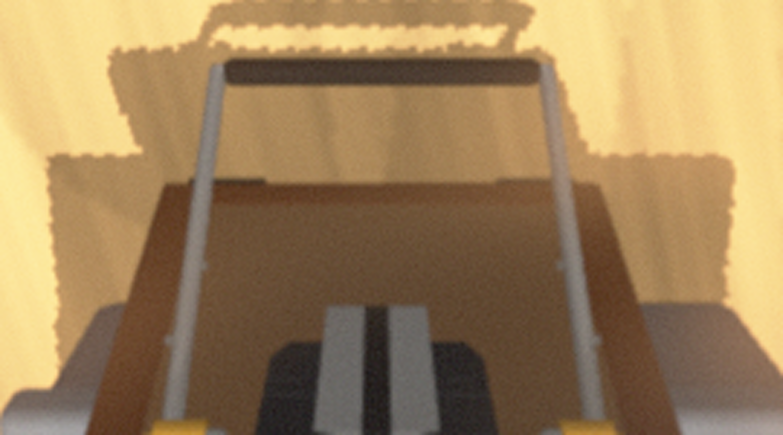

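```bash
cat > fit1.py <<'E'
exec(open('fit0.py').read().split("r=least_squares(g")[0])
V=wview([0.5646282707737948, 0.07236455075471522, 0.25570171584455176],[-1.3305930147508226e-05, -0.6185844439406453, 0.7857183152150905, -0.00012113279812266047])
pw=un([(165,185),(600,185),(224,71),(541,71)],2.9,(190,180))
def g2(p,w=1):
    Rm,t=mirror_pose(*p[:4]); t=t+[0,0,.0022]
    P=Rm.apply(np.array([(.009,.085,0),(.009,-.085,0),foot(p[4],.052),foot(p[4],-.052)]))+t
    return (proj("wrist",P,V)-pw).ravel()
def G(p): 
    return np.r_[g(p)[:-1]*.4,g2(p),(p[3]+.25)*200]
r=least_squares(G,[.577,.136,-1.8,-.25,.35]);p=r.x;print(p.round(4));print((r.fun[:16]/.4).reshape(-1,2).round(1).tolist(),(r.fun[16:32]/.4).reshape(-1,2).round(1).tolist(),r.fun[32:-1].round(1))
Rm,t=mirror_pose(*p[:4]); t=t+[0,0,.0022]
for n,l in dict(top=(0,0,.2),mid=(0,0,.1),hinge=(.015,0,.15),foot=foot(p[4])).items(): print(n,(Rm.apply(l)+t).round(4))
E
python3 fit1.py
```

```text
mat [ 0.5833 -0.2129  0.048 ]
[[-0.2 -0. ]
 [ 0.2 -0.8]
 [ 0.7  0.5]
 [-0.1  0.4]
 [ 0.6 -0.3]
 [-0.4  0.5]
 [ 0.2 -0.4]
 [ 0.2 -0.2]]
[ 0.578   0.1367 -1.805  -0.2481  0.3749]
[[-0.5, -2.7], [-1.3, -1.9], [-2.2, -0.1], [-2.1, 0.5], [0.9, -0.5], [0.9, 1.2], [1.3, 0.9], [0.3, -1.3]] [[0.0, -1.1], [3.0, 0.2], [1.6, -2.9], [3.3, -1.7], [0.1, 2.4], [-1.6, -0.4], [-0.1, -0.9], [-0.2, 0.6]] [-0.1  0.2  0.1 -0.1  3.6 -0.4 -3.4 -0.6]
top [0.5894 0.1844 0.1961]
mid [0.5837 0.1605 0.0991]
hinge [0.5831 0.1583 0.1513]
foot [0.5639 0.0778 0.036 ]
```

```bash
python3 -m jog '[{"hand":255,"delta_pos":[-0.006,0.002,0],"twist":[0,-0.0955,0]},{"hand":255,"delta_pos":[-0.006,0.002,0],"twist":[0,-0.0955,0]},{"hand":255,"delta_pos":[0,0,0.065],"twist":[0,0,0]},{"hand":255,"delta_pos":[0,0,0.065],"twist":[0,0,0]},{"hand":255,"delta_pos":[0,0,0.065],"twist":[0,0,0]},{"hand":255,"delta_pos":[0,0,0.065],"twist":[0,0,0]},{"hand":255,"delta_pos":[0,0,0.065],"twist":[0,0,0]},{"hand":255,"delta_pos":[0,0,0.055],"twist":[0,0,0]},{"hand":255,"delta_pos":[0,0,0.03],"twist":[0,0,0]},{"hand":255,"delta_pos":[0,0,0],"twist":[0,0,0]}]'
python3 - <<'E'
from plan import *
import cv2
p,r,o=cur(); print(p,r.as_matrix().round(3).tolist(),o["wrist_force"],o["joint_positions"].round(2))
im=manip.get_image("wrist");cv2.imwrite("pics/w2.png",im[:,:,::-1])
im=manip.get_image("scene");cv2.imwrite("pics/s2.png",cv2.resize(im[160:320,300:500],None,fx=3.7,fy=3.7)[:,:,::-1])
E
```

```text
time: 4.37
tcp_pos: [0.5661, 0.0993, 0.0476]
tcp_rot: [0.037, -0.618, 0.785, 0.033]
wrist_force: [-0.2, 0.8, -0.1]
gripper_width: 0.0
[0.56613721 0.09932022 0.0476465 ] [[-0.233, -0.972, 0.017], [-0.967, 0.234, 0.098], [-0.099, 0.006, -0.995]] [-0.2062083   0.78027308 -0.0881234 ] [-0.11  0.03 -0.27  1.26  0.1  -1.45]
```

View pics/w2.png

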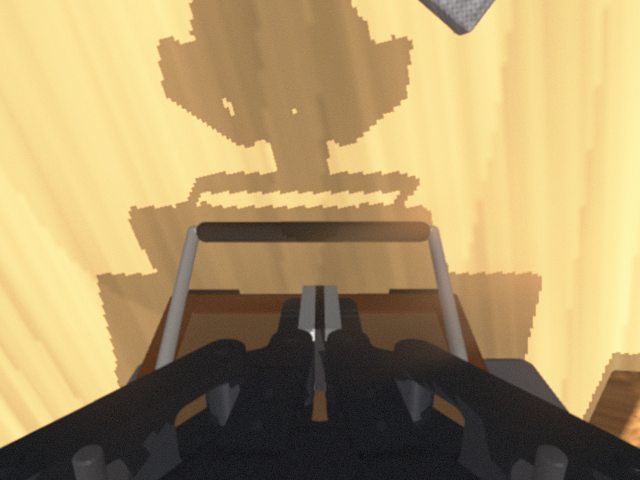

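View pics/s2.png

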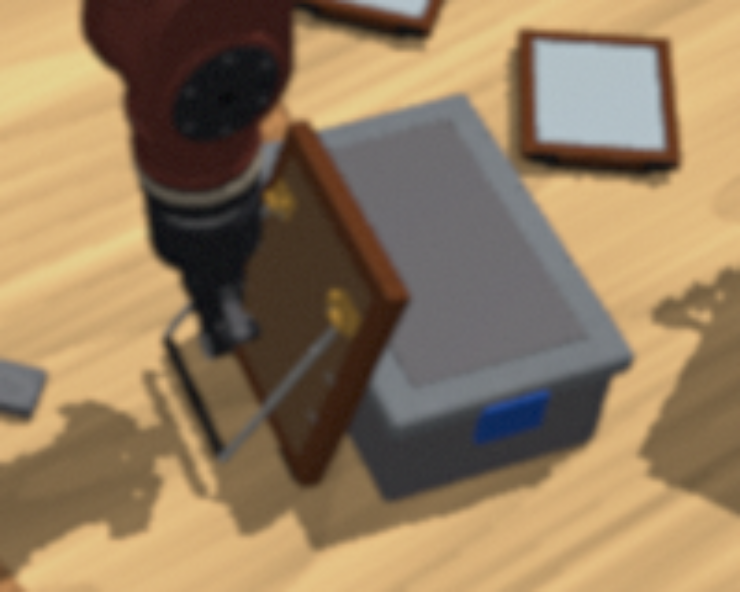

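```bash
cat >> fit1.py <<'E'
V2=wview([0.56613721,0.09932022,0.0476465],[0.037,-0.618,0.785,0.033])
pw2=np.array([[194,232],[432,232.]])-.0
pw1=un([(219,71),(546,71)],2.9,(190,180))
def k(q):
    c=q[:3]; P=np.array([c+q[3]*np.array([.973,-.232,0])*.1,c-q[3]*np.array([.973,-.232,0])*.1])
    return np.r_[(proj("wrist",P,V)-pw1).ravel(),(proj("wrist",P,V2)-pw2).ravel()]
s=least_squares(k,[.564,.078,.036,.5]);print("bar",s.x.round(4),s.fun.round(1))
E
python3 fit1.py|tail -1
```

```text
bar [0.5644 0.0788 0.0346 0.5728] [ 0.1  0.4 -0.5  0.1 -0.   0.4  0.2 -0.6]
```

```bash
python3 -m jog '[{"hand":255,"delta_pos":[0,0,0.02],"twist":[0,0,0]},{"hand":255,"delta_pos":[0,0,0.02],"twist":[0,0,0]},{"hand":255,"delta_pos":[0,0,0.012],"twist":[0,0,0]},{"hand":255,"delta_pos":[0,0,0],"twist":[0,0,0]},{"hand":255,"delta_pos":[0.001,0,0],"twist":[0,0,0]},{"hand":255,"delta_pos":[0.001,0,0],"twist":[0,0,0]},{"hand":255,"delta_pos":[0.001,0,0],"twist":[0,0,0]},{"hand":255,"delta_pos":[0.001,0,0],"twist":[0,0,0]},{"hand":255,"delta_pos":[0.001,0,0],"twist":[0,0,0]},{"hand":255,"delta_pos":[0,0,0],"twist":[0,0,0]}]'
python3 -m jog '[{"hand":255,"delta_pos":[0.003,0,-0.0005],"twist":[0,0,0]},{"hand":255,"delta_pos":[0.003,0,-0.0015],"twist":[0,0,0]},{"hand":255,"delta_pos":[0.003,0,-0.0025],"twist":[0,0,0]},{"hand":255,"delta_pos":[0.003,0,-0.0025],"twist":[0,0,0]},{"hand":255,"delta_pos":[0.003,0,-0.0025],"twist":[0,0,0]},{"hand":255,"delta_pos":[0.003,0,-0.0025],"twist":[0,0,0]},{"hand":255,"delta_pos":[0.003,0,-0.003],"twist":[0,0,0]},{"hand":255,"delta_pos":[0.003,0,-0.003],"twist":[0,0,0]},{"hand":255,"delta_pos":[0.003,0,-0.003],"twist":[0,0,0]},{"hand":255,"delta_pos":[0,0,0],"twist":[0,0,0]}]'
cat > look.py <<'E'
import sys
from plan import *
import cv2
p,r,o=cur(); F=[o["wrist_force"]];T=[o["wrist_torque"]]
V=wview(p,o["tcp_rot"]); n=sys.argv[1]
im=manip.get_image("wrist")
cv2.imwrite(f"pics/{n}.png",im[:,:,::-1])
for i in range(int(sys.argv[2])):
    F.append(manip.observe()["wrist_force"]); 
    t=manip.get_image("scene")
print(p.round(4).tolist(),o["tcp_rot"].round(5).tolist(),o["time"]); F=np.array(F)
m=np.array([-.232,-.973,0])
print("out",(F@m).round(2),"z",F[:,2].round(2))
if int(sys.argv[2]): cv2.imwrite(f"pics/{n}s.png",cv2.resize(t[160:320,300:500],None,fx=3.7,fy=3.7)[:,:,::-1])
E
python3 look.py w3 1
```

```text
time: 5.3
tcp_pos: [0.5692, 0.0992, 0.0259]
tcp_rot: [0.039, -0.618, 0.784, 0.031]
wrist_force: [-0.6, 0.1, 0.4]
gripper_width: 0.0002
time: 6.13
tcp_pos: [0.5659, 0.085, 0.0351]
tcp_rot: [0.039, -0.618, 0.784, 0.031]
wrist_force: [0.0, -0.6, -0.3]
gripper_width: -0.0001
[0.5659, 0.085, 0.0351] [0.03936, -0.6184, 0.78428, 0.03071] 6.1333
out [0.55 0.04] z [-0.28 -0.86]
```

View pics/w3.png

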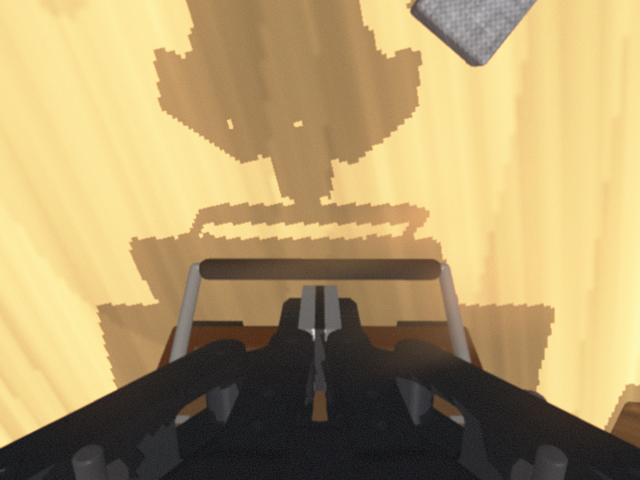

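```bash
cat > leg.py <<'E'
from h import *
import sys
from scipy.optimize import brentq
H=np.array([.5831,.1583,.1513]); m=np.array([-.232,-.973,0])
def bar(th): return H+.142*(np.sin(th)*m-np.cos(th)*np.array([0,0,1]))
def theta(row,pos,q):
    V=wview(pos,q); return brentq(lambda t: proj("wrist",bar(t),V)[0,1]-row,.2,1.5)
if __name__=="__main__":
    row=float(sys.argv[1]); pos=eval(sys.argv[2]); q=eval(sys.argv[3])
    t=theta(row,pos,q); b=bar(t); print("theta",t,"a",t-.248,b.round(4),"tcp rel bar out/up",(np.array(pos)-b)@m,pos[2]-b[2])
E
python3 leg.py 232 '[0.56613721,0.09932022,0.0476465]' '[0.037,-0.618,0.785,0.033]'
python3 leg.py 268.5 '[0.5659, 0.085, 0.0351]' '[0.03936, -0.6184, 0.78428, 0.03071]'
```

```text
theta 0.6147774530798231 a 0.3667774530798231 [0.5641 0.0786 0.0353] tcp rel bar out/up -0.020624895487060018 0.012346559436235714
theta 0.6247037602861774 a 0.37670376028617736 [0.5638 0.0775 0.0361] tcp rel bar out/up -0.007784321587298 -0.0010186293586661802
```

```bash
python3 -m jog '[{"hand":255,"delta_pos":[-0.01,0,0],"twist":[0,0,0]},{"hand":255,"delta_pos":[-0.01,0,0],"twist":[0,0,0]},{"hand":255,"delta_pos":[0,0,0.02],"twist":[0,0,0]},{"hand":255,"delta_pos":[0,0,0.018],"twist":[0,0,0]},{"hand":255,"delta_pos":[0,0,0],"twist":[0,0,0]},{"hand":255,"delta_pos":[0.004,0,0],"twist":[0,0,0]},{"hand":255,"delta_pos":[0.004,0,0],"twist":[0,0,0]},{"hand":255,"delta_pos":[0.004,0,0],"twist":[0,0,0]},{"hand":255,"delta_pos":[0.004,0,0],"twist":[0,0,0]},{"hand":255,"delta_pos":[0,0,0],"twist":[0,0,0]}]'
python3 look.py w4 1
```

```text
time: 7.07
tcp_pos: [0.5668, 0.0885, 0.0163]
tcp_rot: [0.039, -0.618, 0.784, 0.031]
wrist_force: [0.2, 0.5, -0.0]
gripper_width: -0.0002
[0.5668, 0.0885, 0.0163] [0.03936, -0.61828, 0.78437, 0.03069] 7.0667
out [-0.53 -0.07] z [-0.02  0.41]
```

View pics/w4.png

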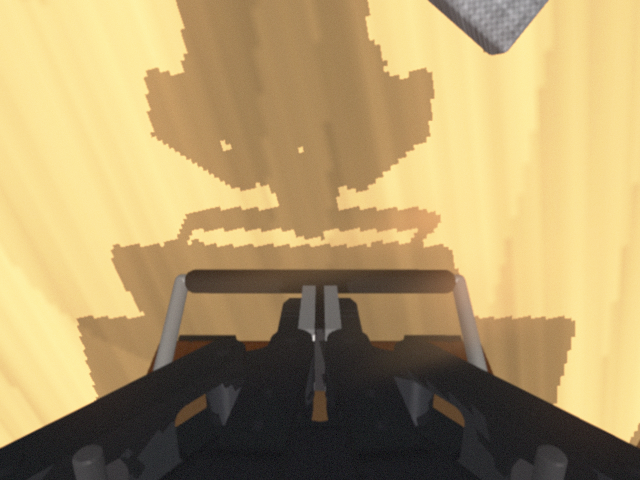

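View pics/w4s.png

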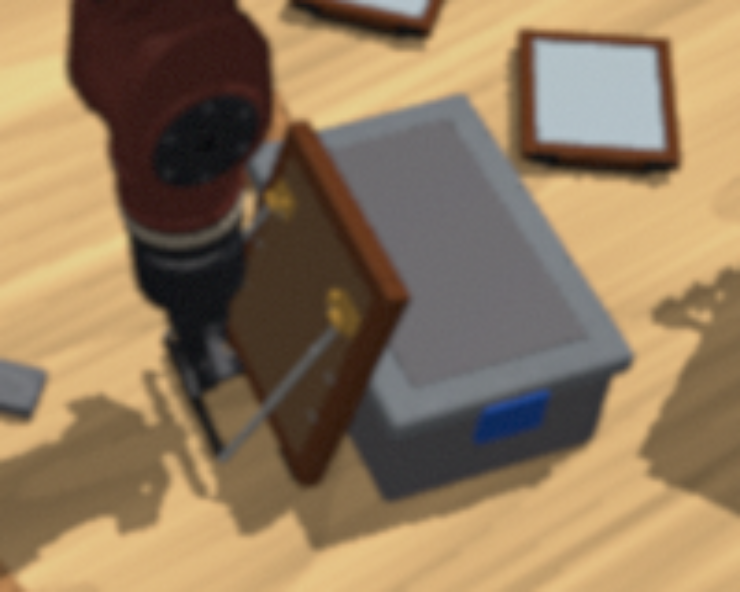

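```bash
python3 leg.py 281.5 '[0.5668, 0.0885, 0.0163]' '[0.03936, -0.61828, 0.78437, 0.03069]'
```

```text
theta 0.6208703253453548 a 0.3728703253453548 [0.5639 0.0779 0.0358] tcp rel bar out/up -0.010956227653172725 -0.019501110842317048
```

```bash
python3 -m jog '[{"hand":255,"delta_pos":[0.003,0,0],"twist":[0,0,0]},{"hand":255,"delta_pos":[0.003,0,-0.001],"twist":[0,0,0]},{"hand":255,"delta_pos":[0.003,0,-0.002],"twist":[0,0,0]},{"hand":255,"delta_pos":[0.003,0,-0.003],"twist":[0,0,0]},{"hand":255,"delta_pos":[0.003,0,-0.003],"twist":[0,0,0]},{"hand":255,"delta_pos":[0.003,0,-0.003],"twist":[0,0,0]},{"hand":255,"delta_pos":[0.003,0,-0.003],"twist":[0,0,0]},{"hand":255,"delta_pos":[0.003,0,-0.003],"twist":[0,0,0]},{"hand":255,"delta_pos":[0.003,0,-0.003],"twist":[0,0,0]},{"hand":255,"delta_pos":[0,0,0],"twist":[0,0,0]}]'
python3 look.py w5 1
```

```text
time: 8.0
tcp_pos: [0.5634, 0.0746, 0.0255]
tcp_rot: [0.039, -0.618, 0.784, 0.031]
wrist_force: [0.2, -0.8, -0.0]
gripper_width: -0.0002
[0.5634, 0.0746, 0.0255] [0.03937, -0.61839, 0.78429, 0.0307] 8.0
out [0.78 0.3 ] z [-0.03  0.17]
```

View pics/w5.png

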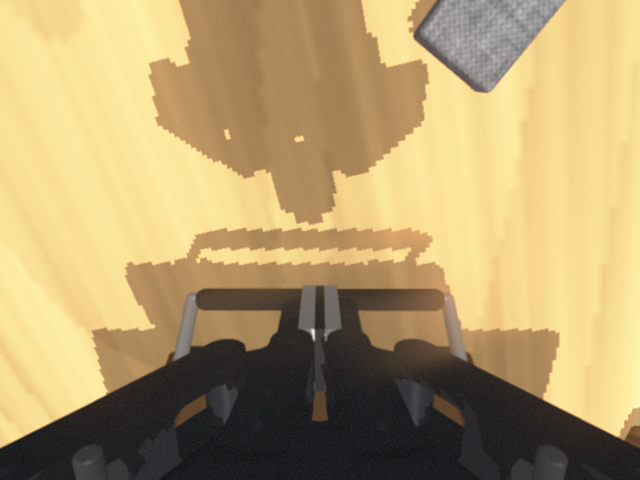

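```bash
python3 leg.py 299.5 '[0.5634, 0.0746, 0.0255]' '[0.03937, -0.61839, 0.78429, 0.0307]'
python3 - <<'E'
import cv2
a=[cv2.resize(cv2.imread(f'pics/{n}.png')[250:350,240:400],None,fx=4,fy=3) for n in('w4','w5')]
import numpy as np
cv2.imwrite('pics/cmp.png',np.vstack(a))
from h import *
V=wview([0.5634, 0.0746, 0.0255],[0.03937, -0.61839, 0.78429, 0.0307])
print(proj("wrist",[0.5634, 0.0746, 0.0255],V))
E
```

```text
[[319.9604714  282.47501375]]Traceback (most recent call last):
  File "leg.py", line 10, in <module>
    t=theta(row,pos,q); b=bar(t); print("theta",t,"a",t-.248,b.round(4),"tcp rel bar out/up",(np.array(pos)-b)@m,pos[2]-b[2])
  File "leg.py", line 7, in theta
    V=wview(pos,q); return brentq(lambda t: proj("wrist",bar(t),V)[0,1]-row,.2,1.5)
                           ~~~~~~^^^^^^^^^^^^^^^^^^^^^^^^^^^^^^^^^^^^^^^^^^^^^^^^^^
    r = _zeros._brentq(f, a, b, xtol, rtol, maxiter, args, full_output, disp)
ValueError: f(a) and f(b) must have different signs
```

View pics/cmp.png

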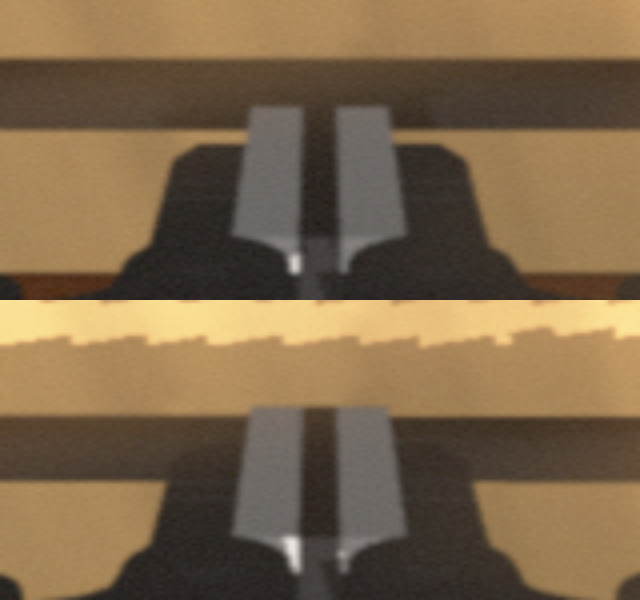

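View pics/w5s.png

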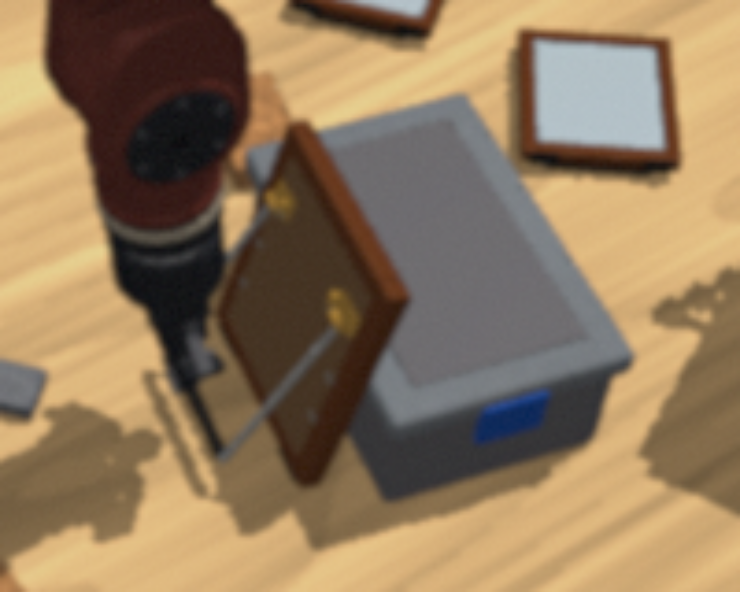

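```bash
python3 - <<'E'
from h import *
for nm,P in dict(tcp=[0.5634,.0746,.0255],up20=[0.5634,.0746,.0455],bar1=[.5639+.0506,.0779-.012,.0358],bar2=[.5639-.0506,.0779+.012,.0358]).items():
    q=proj("scene",P)[0]; print(nm,q.round(1),((q-[300,160])*3.7).round(0))
V=wview([0.5634, 0.0746, 0.0255],[0.03937, -0.61839, 0.78429, 0.0307])
print(proj("wrist",[[.5639,.0779,.0358],[.5639,.0779,.03],[.5639,.0779,.02]],V))
E
python3 - <<'E'
from workcell import manip
import cv2
t=manip.get_image("top"); cv2.imwrite("pics/t5.png",t[:,:,::-1])
s=cv2.imread('pics/w5s.png'); cv2.imwrite('pics/w5sc.png',cv2.resize(s[300:480,100:300],None,fx=3,fy=3,interpolation=cv2.INTER_CUBIC))
E
```

```text
tcp [350.5 269.2] [187. 404.]
up20 [350.7 264.7] [188. 387.]
bar1 [359.  281.7] [218. 450.]
bar2 [344.9 251.9] [166. 340.]
[[320.60318269 300.05752   ]
 [320.5756537  293.52545183]
 [320.53187274 283.14015219]]
```

View pics/w5sc.png

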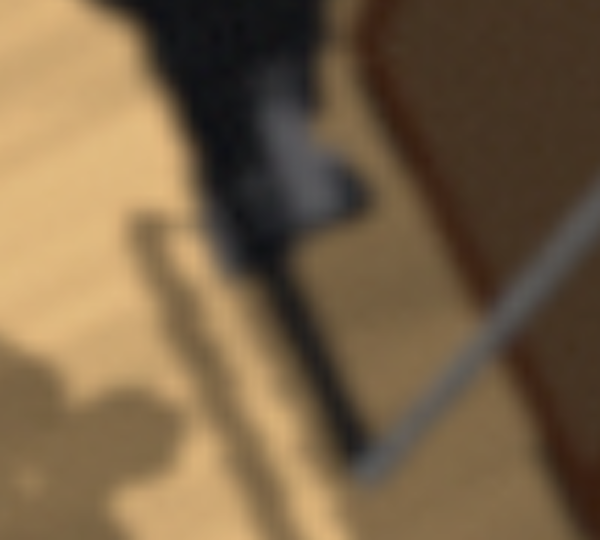

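```bash
python3 - <<'E'
from h import *
p=np.array([0.5634,.0746,.0255]);r=R.from_quat([-0.61839,0.78429,.0307,.03937])
V=wview(p,[0.03937, -0.61839, 0.78429, 0.0307])
for d in (0,-.005,-.01,-.015,-.02,-.025):
    for x in (.011,-.011):
      L=np.array([[x,.0145,d],[x,-.0145,d]]); P=r.apply(L)+p
      print(d,x,"scene",((proj("scene",P)-[300,160])*3.7).round(0).tolist(),"wrist",proj("wrist",P,V).round(0).tolist())
E
```

```text
0 0.011 scene [[165.0, 394.0], [180.0, 425.0]] wrist [[351.0, 260.0], [289.0, 260.0]]
0 -0.011 scene [[194.0, 384.0], [209.0, 414.0]] wrist [[350.0, 304.0], [290.0, 304.0]]
-0.005 0.011 scene [[165.0, 390.0], [179.0, 421.0]] wrist [[352.0, 264.0], [288.0, 264.0]]
-0.005 -0.011 scene [[194.0, 380.0], [208.0, 411.0]] wrist [[351.0, 309.0], [289.0, 309.0]]
-0.01 0.011 scene [[164.0, 386.0], [179.0, 417.0]] wrist [[353.0, 268.0], [287.0, 268.0]]
-0.01 -0.011 scene [[193.0, 376.0], [208.0, 407.0]] wrist [[352.0, 314.0], [288.0, 314.0]]
-0.015 0.011 scene [[164.0, 382.0], [178.0, 413.0]] wrist [[354.0, 272.0], [286.0, 272.0]]
-0.015 -0.011 scene [[193.0, 372.0], [207.0, 402.0]] wrist [[353.0, 319.0], [287.0, 319.0]]
-0.02 0.011 scene [[163.0, 378.0], [178.0, 409.0]] wrist [[355.0, 276.0], [285.0, 276.0]]
-0.02 -0.011 scene [[192.0, 368.0], [207.0, 398.0]] wrist [[354.0, 325.0], [286.0, 324.0]]
-0.025 0.011 scene [[163.0, 374.0], [177.0, 405.0]] wrist [[356.0, 281.0], [284.0, 281.0]]
-0.025 -0.011 scene [[192.0, 364.0], [206.0, 394.0]] wrist [[355.0, 330.0], [285.0, 330.0]]
```

```bash
python3 -m jog '[{"hand":255,"delta_pos":[-0.014,0,0],"twist":[0,0,0]},{"hand":255,"delta_pos":[-0.014,0,0],"twist":[0,0,0]},{"hand":255,"delta_pos":[-0.014,0,0],"twist":[0,0,0]},{"hand":255,"delta_pos":[0,0,0.011],"twist":[0,0,0]},{"hand":255,"delta_pos":[0,0,0.011],"twist":[0,0,0]},{"hand":255,"delta_pos":[0,0,0.01],"twist":[0,0,0]},{"hand":255,"delta_pos":[0,0,0.008],"twist":[0,0,0]},{"hand":255,"delta_pos":[0,0,0.004],"twist":[0,0,0]},{"hand":255,"delta_pos":[0,0,0],"twist":[0,0,0]},{"hand":255,"delta_pos":[0,0,0],"twist":[0,0,0]}]'
python3 look.py w6 1;  python3 -c "
import cv2
s=cv2.imread('pics/w6s.png'); cv2.imwrite('pics/w6sc.png',cv2.resize(s[270:480,80:310],None,fx=2.8,fy=2.8,interpolation=cv2.INTER_CUBIC))"
```

```text
time: 8.98
tcp_pos: [0.5685, 0.0975, 0.0052]
tcp_rot: [0.039, -0.618, 0.784, 0.031]
wrist_force: [-1.2, 2.2, 1.7]
gripper_width: -0.0001
[0.5685, 0.0975, 0.0052] [0.03923, -0.61842, 0.78425, 0.03114] 8.9833
out [-1.9 -1.4] z [1.67 0.12]
```

View pics/w6sc.png

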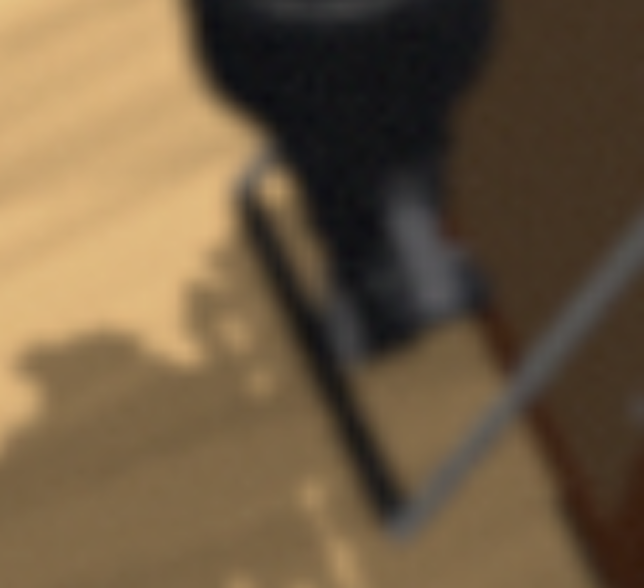

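View pics/w6.png

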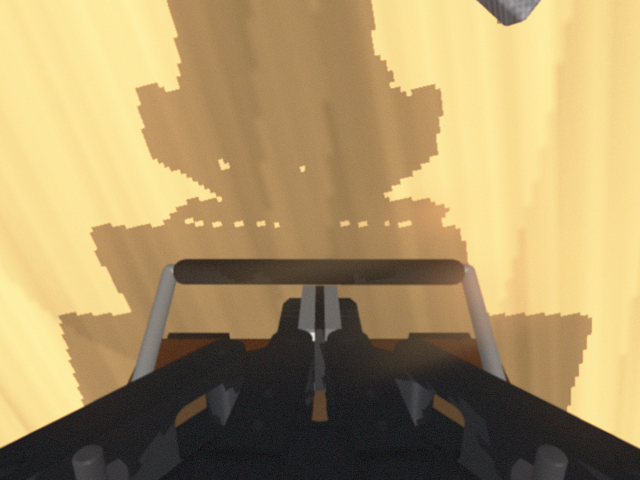

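```bash
python3 - <<'E'
from h import *
p=np.array([0.5685,.0975,.0052]);r=R.from_quat([-0.61842,0.78425,.03114,.03923])
for d in (0,-.01,-.02,-.03,-.04):
      L=np.array([[.011,-.008,d],[-.011,-.008,d]]); P=r.apply(L)+p
      print(d,P[:,2].round(3),((((proj("scene",P)-[300,160])*3.7)-[80,270])*2.8).round(0).tolist())
print(manip.observe()["wrist_force"])
import cv2
t=manip.get_image("top")
cv2.imwrite('pics/t6.png',cv2.resize(t[160:270,185:345],None,fx=5,fy=5,interpolation=cv2.INTER_CUBIC)[:,:,::-1])
for i in range(3):
  print(manip.observe()["wrist_force"]); manip.get_image("top")
E
```

```text
0 [0.004 0.006] [[354.0, 434.0], [433.0, 406.0]]
-0.01 [0.014 0.016] [[351.0, 413.0], [431.0, 384.0]]
-0.02 [0.024 0.026] [[349.0, 391.0], [429.0, 362.0]]
-0.03 [0.034 0.036] [[346.0, 368.0], [427.0, 340.0]]
-0.04 [0.044 0.046] [[343.0, 346.0], [425.0, 317.0]]
[-1.20530247  1.81606787  1.007665  ]
[-0.28624566  1.62803026  0.34321362]
[-0.02992577  1.37967618  0.0533176 ]
[-1.16978444  1.80649193  1.35923696]
```

View pics/t6.png

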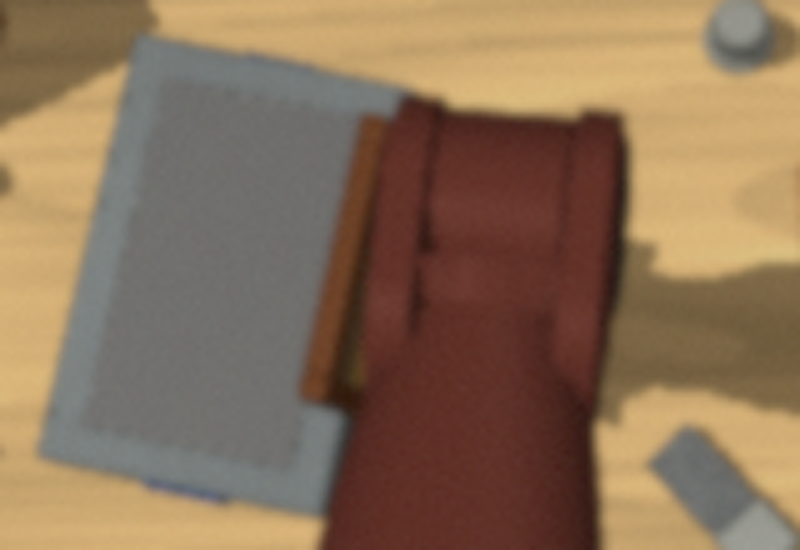

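```bash
python3 leg.py 271 '[0.5685, 0.0975, 0.0052]' '[0.03923, -0.61842, 0.78425, 0.03114]'; python3 leg.py 270 '[0.5685, 0.0975, 0.0052]' '[0.03923, -0.61842, 0.78425, 0.03114]'; python3 - <<'E'
from plan import *
p,r,o=cur(); print(p,o["wrist_force"],o["wrist_torque"],o["joint_torque"],o["time"])
E
```

```text
theta 0.6379670875463042 a 0.38996708754630416 [0.5635 0.076  0.0372] tcp rel bar out/up -0.02207120098552276 -0.03203024331417037
theta 0.6437404471646161 a 0.3957404471646161 [0.5633 0.0754 0.0377] tcp rel bar out/up -0.02272871703255242 -0.032520394882709
[0.56866992 0.09748847 0.0055293 ] [-0.09162426  0.44555039  1.14847522] [0.2085972  0.17233422 0.00663844] [-8.81795660e-01 -5.12450802e+01  4.86102104e+01 -5.53580839e-01
 -3.06518306e-02 -1.22562266e-02] 9.2833
```

```bash
python3 -m jog '[{"hand":255,"delta_pos":[-0.002,0,0],"twist":[0,0,0]},{"hand":255,"delta_pos":[-0.002,0,0.003],"twist":[0,0,0]},{"hand":255,"delta_pos":[0,0,0.004],"twist":[0,0,0]},{"hand":255,"delta_pos":[0,0,0.004],"twist":[0,0,0]},{"hand":255,"delta_pos":[0,0,0.003],"twist":[0,0,0]},{"hand":255,"delta_pos":[0,0,0.002],"twist":[0,0,0]},{"hand":255,"delta_pos":[0,0,0],"twist":[0,0,0]},{"hand":255,"delta_pos":[0,0,0],"twist":[0,0,0]},{"hand":255,"delta_pos":[0,0,0],"twist":[0,0,0]},{"hand":255,"delta_pos":[0,0,0],"twist":[0,0,0]}]'
python3 look.py w7 3;  python3 -c "
import cv2
s=cv2.imread('pics/w7s.png'); cv2.imwrite('pics/w7sc.png',cv2.resize(s[270:480,80:310],None,fx=2.8,fy=2.8,interpolation=cv2.INTER_CUBIC))"
```

```text
time: 10.12
tcp_pos: [0.5694, 0.1001, -0.0023]
tcp_rot: [0.039, -0.618, 0.784, 0.031]
wrist_force: [0.2, -0.1, -0.3]
gripper_width: 0.0002
[0.5694, 0.1001, -0.0023] [0.03928, -0.61849, 0.7842, 0.03082] 10.1167
out [ 0.02 -0.36  0.44  0.37] z [-0.27 -0.06  0.37  0.34]
```

View pics/w7sc.png

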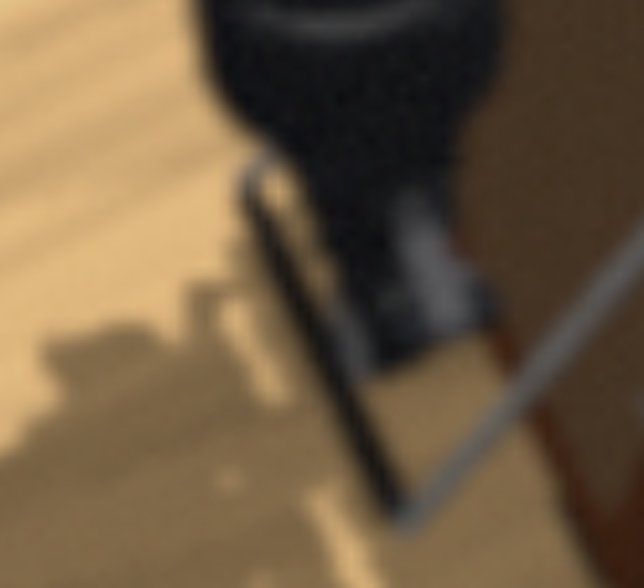

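View pics/w7.png

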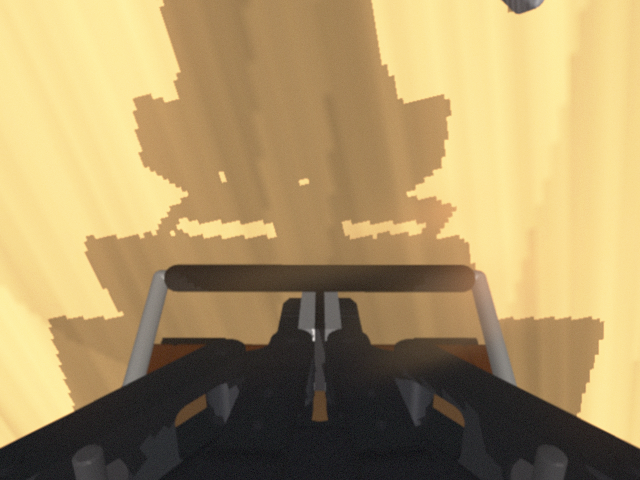

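```bash
python3 -m jog '[{"hand":255,"delta_pos":[0,0,0.004],"twist":[0,0,0]},{"hand":255,"delta_pos":[0,0,0.006],"twist":[0,0,0]},{"hand":255,"delta_pos":[0,0,0.006],"twist":[0,0,0]},{"hand":255,"delta_pos":[0,0,0.006],"twist":[0,0,0]},{"hand":255,"delta_pos":[0.001,0,0.002],"twist":[0,0,0]},{"hand":255,"delta_pos":[0.001,0,0],"twist":[0,0,0]},{"hand":255,"delta_pos":[0.001,0,0],"twist":[0,0,0]},{"hand":255,"delta_pos":[0.001,0,0],"twist":[0,0,0]},{"hand":255,"delta_pos":[0,0,0],"twist":[0,0,0]},{"hand":255,"delta_pos":[0,0,0],"twist":[0,0,0]}]'
python3 look.py w8 1;  python3 -c "
import cv2
s=cv2.imread('pics/w8s.png'); cv2.imwrite('pics/w8sc.png',cv2.resize(s[270:480,80:310],None,fx=2.8,fy=2.8,interpolation=cv2.INTER_CUBIC))"
```

```text
time: 11.15
tcp_pos: [0.5691, 0.0994, -0.0144]
tcp_rot: [0.039, -0.619, 0.784, 0.031]
wrist_force: [-1.9, 1.1, 0.3]
gripper_width: -0.0001
[0.5691, 0.0994, -0.0144] [0.03929, -0.61851, 0.78419, 0.03091] 11.15
out [-0.69 -0.85] z [0.31 0.88]
```

View pics/w8sc.png

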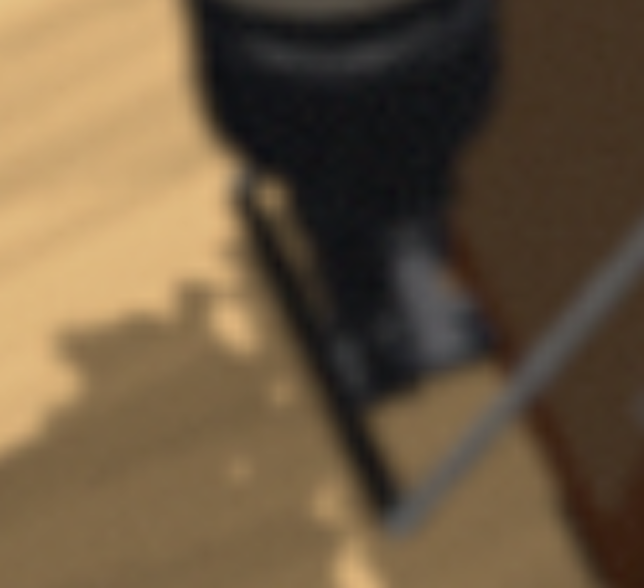

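View pics/w8.png

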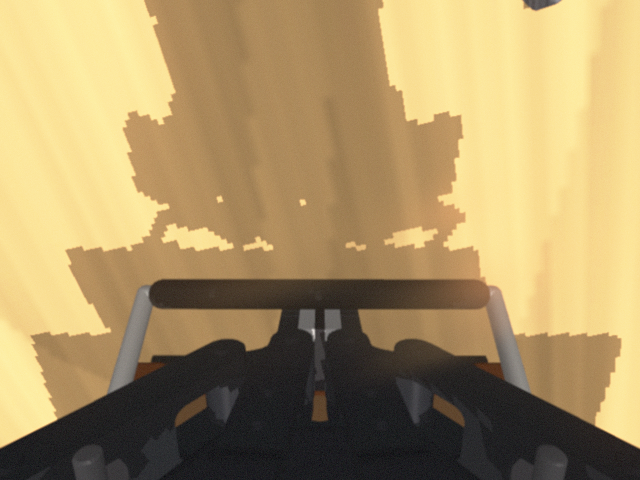

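```bash
python3 -m jog '[{"hand":255,"delta_pos":[0.002,0,-0.001],"twist":[0,0,0]},{"hand":255,"delta_pos":[0.003,0,-0.002],"twist":[0,0,0]},{"hand":255,"delta_pos":[0.003,0,-0.0025],"twist":[0,0,0]},{"hand":255,"delta_pos":[0.003,0,-0.003],"twist":[0,0,0]},{"hand":255,"delta_pos":[0.003,0,-0.003],"twist":[0,0,0]},{"hand":255,"delta_pos":[0.003,0,-0.003],"twist":[0,0,0]},{"hand":255,"delta_pos":[0.003,0,-0.003],"twist":[0,0,0]},{"hand":255,"delta_pos":[0.003,0,-0.003],"twist":[0,0,0]},{"hand":255,"delta_pos":[0,0,0],"twist":[0,0,0]},{"hand":255,"delta_pos":[0,0,0],"twist":[0,0,0]}]'
python3 look.py w9 2
```

```text
time: 12.08
tcp_pos: [0.5664, 0.0869, -0.0054]
tcp_rot: [0.039, -0.618, 0.784, 0.031]
wrist_force: [0.3, -0.2, -0.2]
gripper_width: -0.0001
[0.5664, 0.0869, -0.0054] [0.03923, -0.61837, 0.78431, 0.03057] 12.0833
out [0.15 0.12 0.64] z [-0.16  0.17 -0.51]
```

View pics/w9.png

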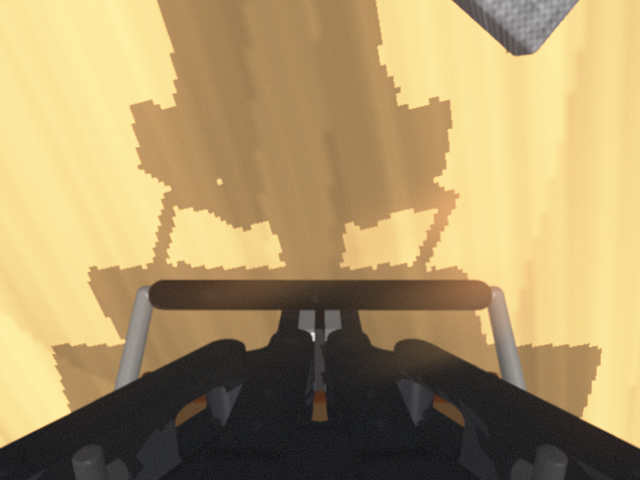

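View pics/w9s.png

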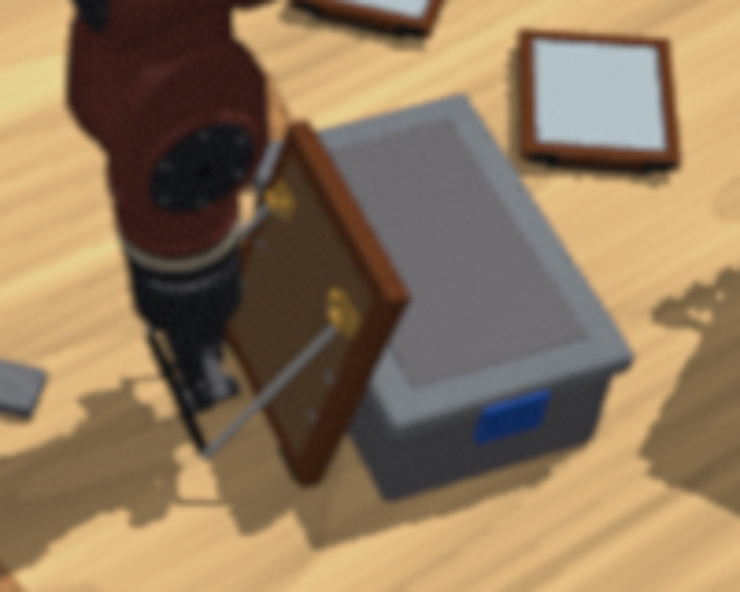

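```bash
python3 leg.py 294 '[0.5691, 0.0994, -0.0144]' '[0.0393, -0.6185, 0.7842, 0.0309]';python3 leg.py 295 '[0.5664, 0.0869, -0.0054]' '[0.0392, -0.6184, 0.7843, 0.0306]'
```

```text
Traceback (most recent call last):
  File "leg.py", line 10, in <module>
    t=theta(row,pos,q); b=bar(t); print("theta",t,"a",t-.248,b.round(4),"tcp rel bar out/up",(np.array(pos)-b)@m,pos[2]-b[2])
  File "leg.py", line 7, in theta
    V=wview(pos,q); return brentq(lambda t: proj("wrist",bar(t),V)[0,1]-row,.2,1.5)
                           ~~~~~~^^^^^^^^^^^^^^^^^^^^^^^^^^^^^^^^^^^^^^^^^^^^^^^^^^
ValueError: f(a) and f(b) must have different signs
Traceback (most recent call last):
  File "leg.py", line 10, in <module>
    t=theta(row,pos,q); b=bar(t); print("theta",t,"a",t-.248,b.round(4),"tcp rel bar out/up",(np.array(pos)-b)@m,pos[2]-b[2])
  File "leg.py", line 7, in theta
    V=wview(pos,q); return brentq(lambda t: proj("wrist",bar(t),V)[0,1]-row,.2,1.5)
                           ~~~~~~^^^^^^^^^^^^^^^^^^^^^^^^^^^^^^^^^^^^^^^^^^^^^^^^^^
ValueError: f(a) and f(b) must have different signs
```

```bash
cat > leg2.py <<'E'
from leg import *
y=np.array([.973,-.232,0])
def wid(th,pos,q,L):
    V=wview(pos,q); P=proj("wrist",[bar(th)+y*L/2,bar(th)-y*L/2],V); return abs(P[0,0]-P[1,0])
P2=([0.56613721,0.09932022,0.0476465],[0.037,-0.618,0.785,0.033])
L=brentq(lambda L:wid(.615,*P2,L)-233,.05,.2)
Q=[0.0392,-.6184,.7843,.0307]
if __name__=="__main__":
    print("L",L)
    w=float(sys.argv[1]); pos=eval(sys.argv[2])
    V=wview(pos,Q)
    for t in np.arange(.55,1.15,.05): print(round(t-.248,3),round(wid(t,pos,Q,L),1),proj("wrist",bar(t),V)[0,1].round(1))
    t=brentq(lambda t:wid(t,pos,Q,L)-w,.3,1.4); print("a",t-.248,bar(t).round(4))
E
python3 leg2.py 340 '[0.5691, 0.0994, -0.0144]'; python3 leg2.py 342 '[0.5664, 0.0869, -0.0054]'
```

```text
L 0.11155326281472262
0.302 319.4 308.7
0.352 333.6 299.6
0.402 349.8 290.6
0.452 368.1 281.8
0.502 389.0 273.1
0.552 413.0 264.6
0.602 440.8 256.4
0.652 473.2 248.3
0.702 511.2 240.6
0.752 556.5 233.1
0.802 611.2 226.2
0.852 678.1 219.8
a 0.3724645855291906 [0.5639 0.078  0.0358]
L 0.11155326281472262
0.302 291.3 324.8
0.352 303.1 317.2
0.402 316.3 309.8
0.452 331.3 302.8
0.502 348.1 296.1
0.552 367.3 289.9
0.602 389.1 284.1
0.652 414.1 278.8
0.702 443.1 274.2
0.752 476.7 270.5
0.802 516.4 267.7
0.852 563.5 266.3
a 0.48451780254486976 [0.5611 0.0659 0.0457]
```

```bash
python3 -m jog '[{"hand":255,"delta_pos":[0.0025,0,-0.0028],"twist":[0,0,0]},{"hand":255,"delta_pos":[0.0025,0,-0.003],"twist":[0,0,0]},{"hand":255,"delta_pos":[0.0025,0,-0.003],"twist":[0,0,0]},{"hand":255,"delta_pos":[0.0025,0,-0.003],"twist":[0,0,0]},{"hand":255,"delta_pos":[0.0025,0,-0.003],"twist":[0,0,0]},{"hand":255,"delta_pos":[0.0025,0,-0.003],"twist":[0,0,0]},{"hand":255,"delta_pos":[0.0022,0,-0.003],"twist":[0,0,0]},{"hand":255,"delta_pos":[0.0022,0,-0.003],"twist":[0,0,0]},{"hand":255,"delta_pos":[0.001,0,-0.002],"twist":[0,0,0]},{"hand":255,"delta_pos":[0,0,0],"twist":[0,0,0]}]'
python3 look.py w10 2
```

```text
time: 13.07
tcp_pos: [0.5637, 0.0759, 0.0066]
tcp_rot: [0.039, -0.618, 0.784, 0.031]
wrist_force: [-0.4, 0.3, -0.3]
gripper_width: -0.0
[0.5637, 0.0759, 0.0066] [0.0393, -0.61844, 0.78425, 0.03073] 13.0667
out [-0.23  0.25  0.11] z [-0.3  -0.03  0.61]
```

View pics/w10.png

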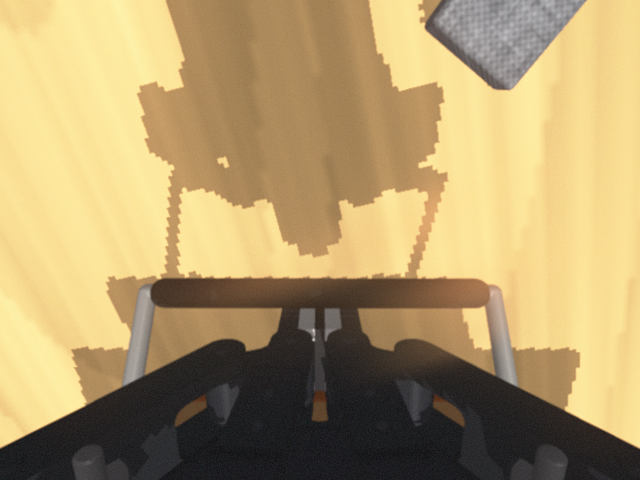

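```bash
python3 leg2.py 338 '[0.5637, 0.0759, 0.0066]' | tail -1; python3 -m jog '[{"hand":255,"delta_pos":[0.001,0,-0.0013],"twist":[0,0,0]},{"hand":255,"delta_pos":[0.001,0,-0.0013],"twist":[0,0,0]},{"hand":255,"delta_pos":[0.001,0,-0.0013],"twist":[0,0,0]},{"hand":255,"delta_pos":[0.001,0,-0.0013],"twist":[0,0,0]},{"hand":255,"delta_pos":[0,0,0],"twist":[0,0,0]},{"hand":255,"delta_pos":[0,0,0],"twist":[0,0,0]},{"hand":255,"delta_pos":[0,0,0],"twist":[0,0,0]},{"hand":255,"delta_pos":[0,0,0],"twist":[0,0,0]},{"hand":255,"delta_pos":[0,0,0],"twist":[0,0,0]},{"hand":255,"delta_pos":[0,0,0],"twist":[0,0,0]}]'
python3 look.py w11 2
```

```text
a 0.5906387759552542 [0.5586 0.0555 0.0564]
time: 14.05
tcp_pos: [0.563, 0.0739, 0.0087]
tcp_rot: [0.039, -0.618, 0.784, 0.031]
wrist_force: [-0.3, -0.2, -0.3]
gripper_width: 0.0002
[0.563, 0.0739, 0.0087] [0.0392, -0.61849, 0.78421, 0.03088] 14.05
out [ 0.31 -0.8  -0.21] z [-0.33  0.49  0.71]
```

```bash
python3 -m jog '[{"hand":255,"delta_pos":[0.001,0,-0.0014],"twist":[0,0,0]},{"hand":255,"delta_pos":[0.001,0,-0.0014],"twist":[0,0,0]},{"hand":255,"delta_pos":[0.001,0,-0.0014],"twist":[0,0,0]},{"hand":255,"delta_pos":[0.001,0,-0.0014],"twist":[0,0,0]},{"hand":255,"delta_pos":[0,0,0],"twist":[0,0,0]},{"hand":255,"delta_pos":[0,0,0],"twist":[0,0,0]},{"hand":255,"delta_pos":[0,0,0],"twist":[0,0,0]},{"hand":255,"delta_pos":[0,0,0],"twist":[0,0,0]},{"hand":255,"delta_pos":[0,0,0],"twist":[0,0,0]},{"hand":255,"delta_pos":[0,0,0],"twist":[0,0,0]}]'
python3 look.py w12 2
python3 -m jog '[{"hand":255,"delta_pos":[0.001,0,-0.0014],"twist":[0,0,0]},{"hand":255,"delta_pos":[0.001,0,-0.0014],"twist":[0,0,0]},{"hand":255,"delta_pos":[0.0005,0,-0.0008],"twist":[0,0,0]},{"hand":255,"delta_pos":[0,0,0],"twist":[0,0,0]},{"hand":255,"delta_pos":[0,0,0],"twist":[0,0,0]},{"hand":255,"delta_pos":[0,0,0],"twist":[0,0,0]},{"hand":255,"delta_pos":[0,0,0],"twist":[0,0,0]},{"hand":255,"delta_pos":[0,0,0],"twist":[0,0,0]},{"hand":255,"delta_pos":[0,0,0],"twist":[0,0,0]},{"hand":255,"delta_pos":[0,0,0],"twist":[0,0,0]}]'
python3 look.py w13 2
```

```text
time: 15.03
tcp_pos: [0.5625, 0.0717, 0.0113]
tcp_rot: [0.039, -0.618, 0.784, 0.031]
wrist_force: [0.1, 0.1, 0.4]
gripper_width: 0.0
[0.5625, 0.0717, 0.0113] [0.03922, -0.61848, 0.78422, 0.03089] 15.0333
out [-0.09 -0.74  0.2 ] z [ 0.38  0.02 -0.46]
time: 16.02
tcp_pos: [0.5621, 0.0704, 0.013]
tcp_rot: [0.039, -0.618, 0.784, 0.031]
wrist_force: [0.6, 0.8, 0.7]
gripper_width: 0.0002
[0.5621, 0.0704, 0.013] [0.03925, -0.61848, 0.78421, 0.03088] 16.0167
out [-0.92 -0.54  0.62] z [ 0.71 -0.27  0.17]
```

View pics/w13.png

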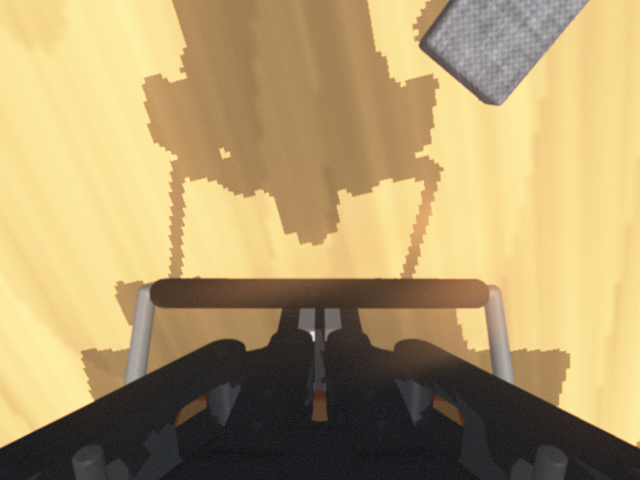

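View pics/w13s.png

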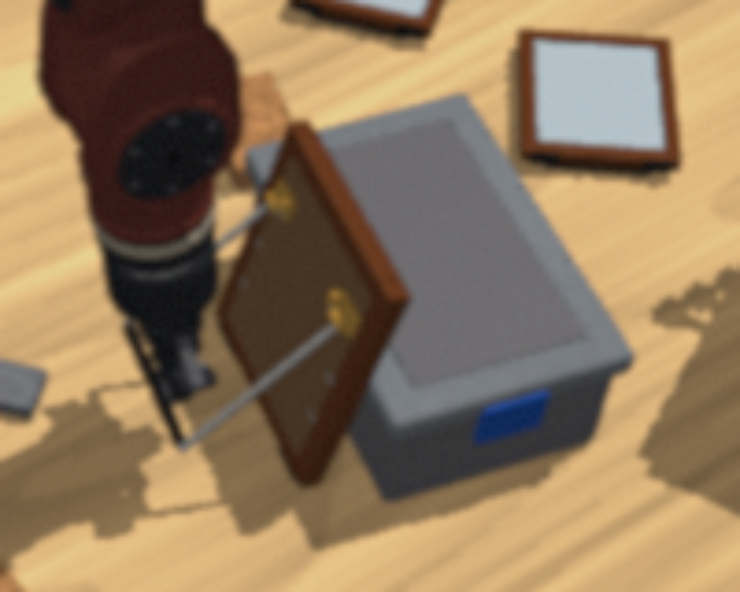

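```bash
python3 leg2.py 338 '[0.5621, 0.0704, 0.0130]' | tail -1; python3 -m jog '[{"hand":255,"delta_pos":[0.001,0,-0.0015],"twist":[0,0,0]},{"hand":255,"delta_pos":[0.001,0,-0.0015],"twist":[0,0,0]},{"hand":255,"delta_pos":[0.0005,0,-0.0008],"twist":[0,0,0]},{"hand":255,"delta_pos":[0,0,0],"twist":[0,0,0]},{"hand":255,"delta_pos":[0,0,0],"twist":[0,0,0]},{"hand":255,"delta_pos":[0,0,0],"twist":[0,0,0]},{"hand":255,"delta_pos":[0,0,0],"twist":[0,0,0]},{"hand":255,"delta_pos":[0,0,0],"twist":[0,0,0]},{"hand":255,"delta_pos":[0,0,0],"twist":[0,0,0]},{"hand":255,"delta_pos":[0,0,0],"twist":[0,0,0]}]'
python3 look.py w14 2
```

```text
a 0.6505304469290613 [0.5573 0.0502 0.0629]
time: 17.0
tcp_pos: [0.5618, 0.069, 0.0147]
tcp_rot: [0.039, -0.618, 0.784, 0.031]
wrist_force: [-0.2, 0.6, -0.8]
gripper_width: -0.0001
[0.5618, 0.069, 0.0147] [0.03921, -0.61847, 0.78422, 0.03089] 17.0
out [-0.54  0.07  0.76] z [-0.79 -0.74 -0.44]
```

```bash
python3 -m jog '[{"hand":255,"delta_pos":[0.001,0,-0.0016],"twist":[0,0,0]},{"hand":255,"delta_pos":[0.001,0,-0.0016],"twist":[0,0,0]},{"hand":255,"delta_pos":[0,0,0],"twist":[0,0,0]},{"hand":255,"delta_pos":[0,0,0],"twist":[0,0,0]},{"hand":255,"delta_pos":[0,0,0],"twist":[0,0,0]},{"hand":255,"delta_pos":[0,0,0],"twist":[0,0,0]},{"hand":255,"delta_pos":[0,0,0],"twist":[0,0,0]},{"hand":255,"delta_pos":[0,0,0],"twist":[0,0,0]},{"hand":255,"delta_pos":[0,0,0],"twist":[0,0,0]},{"hand":255,"delta_pos":[0,0,0],"twist":[0,0,0]}]'
python3 look.py w15 2
```

```text
time: 17.98
tcp_pos: [0.5616, 0.0678, 0.0162]
tcp_rot: [0.039, -0.618, 0.784, 0.031]
wrist_force: [-0.5, -0.6, 0.2]
gripper_width: -0.0001
[0.5616, 0.0678, 0.0162] [0.03923, -0.61848, 0.78421, 0.03086] 17.9833
out [ 0.72 -0.8  -1.03] z [ 0.23  0.38 -0.13]
```

```bash
python3 -m jog '[{"hand":255,"delta_pos":[0.001,0,-0.0016],"twist":[0,0,0]},{"hand":255,"delta_pos":[0.001,0,-0.0016],"twist":[0,0,0]},{"hand":255,"delta_pos":[0,0,0],"twist":[0,0,0]},{"hand":255,"delta_pos":[0,0,0],"twist":[0,0,0]},{"hand":255,"delta_pos":[0,0,0],"twist":[0,0,0]},{"hand":255,"delta_pos":[0,0,0],"twist":[0,0,0]},{"hand":255,"delta_pos":[0,0,0],"twist":[0,0,0]},{"hand":255,"delta_pos":[0,0,0],"twist":[0,0,0]},{"hand":255,"delta_pos":[0,0,0],"twist":[0,0,0]},{"hand":255,"delta_pos":[0,0,0],"twist":[0,0,0]}]'
python3 look.py w16 2
```

```text
time: 18.97
tcp_pos: [0.5612, 0.0667, 0.0177]
tcp_rot: [0.039, -0.618, 0.784, 0.031]
wrist_force: [0.1, -0.1, 0.2]
gripper_width: 0.0003
[0.5612, 0.0667, 0.0177] [0.03919, -0.61849, 0.78421, 0.0309] 18.9667
out [ 0.07 -0.34  0.39] z [ 0.19 -0.42 -0.11]
```

```bash
python3 -m jog '[{"hand":255,"delta_pos":[0.001,0,-0.0016],"twist":[0,0,0]},{"hand":255,"delta_pos":[0.001,0,-0.0016],"twist":[0,0,0]},{"hand":255,"delta_pos":[0,0,0],"twist":[0,0,0]},{"hand":255,"delta_pos":[0,0,0],"twist":[0,0,0]},{"hand":255,"delta_pos":[0,0,0],"twist":[0,0,0]},{"hand":255,"delta_pos":[0,0,0],"twist":[0,0,0]},{"hand":255,"delta_pos":[0,0,0],"twist":[0,0,0]},{"hand":255,"delta_pos":[0,0,0],"twist":[0,0,0]},{"hand":255,"delta_pos":[0,0,0],"twist":[0,0,0]},{"hand":255,"delta_pos":[0,0,0],"twist":[0,0,0]}]'
python3 look.py w17 2;  python3 -c "
import cv2,numpy as np
a=[cv2.imread(f'pics/w{i}.png')[260:330,120:520] for i in (13,15,16,17)]
cv2.imwrite('pics/cmp2.png',cv2.resize(np.vstack(a),None,fx=2,fy=2))"
```

```text
time: 19.95
tcp_pos: [0.561, 0.0656, 0.0192]
tcp_rot: [0.039, -0.618, 0.784, 0.031]
wrist_force: [0.4, 0.1, -0.4]
gripper_width: -0.0002
[0.561, 0.0656, 0.0192] [0.03921, -0.61847, 0.78422, 0.03087] 19.95
out [-0.2   0.62 -0.11] z [-0.41 -0.55  0.34]
```

View pics/cmp2.png

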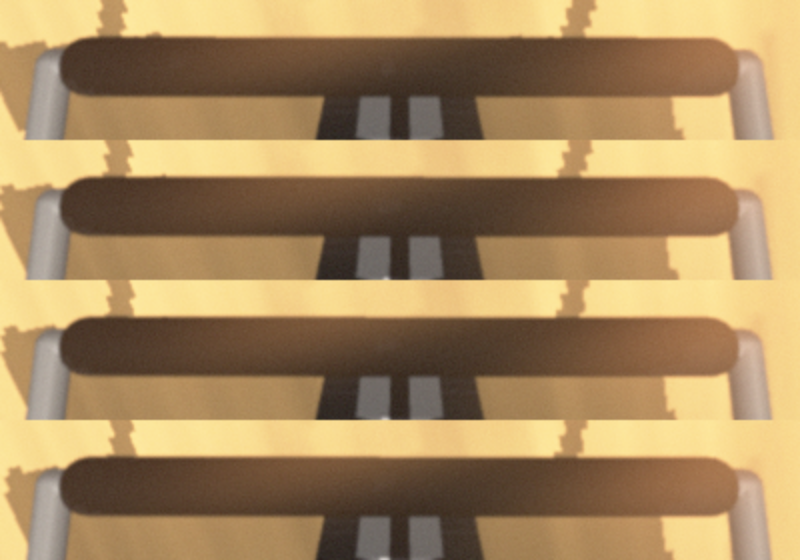

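View pics/w17s.png

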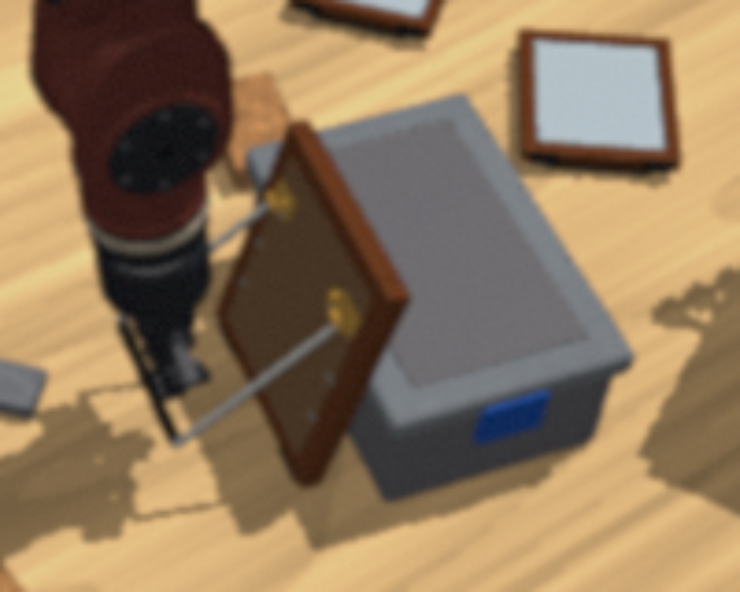

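```bash
python3 leg2.py 338 '[0.561, 0.0656, 0.0192]' | tail -1;python3 -m jog '[{"hand":255,"delta_pos":[0.001,0,-0.0017],"twist":[0,0,0]},{"hand":255,"delta_pos":[0.001,0,-0.0017],"twist":[0,0,0]},{"hand":255,"delta_pos":[0,0,0],"twist":[0,0,0]},{"hand":255,"delta_pos":[0,0,0],"twist":[0,0,0]},{"hand":255,"delta_pos":[0,0,0],"twist":[0,0,0]},{"hand":255,"delta_pos":[0,0,0],"twist":[0,0,0]},{"hand":255,"delta_pos":[0,0,0],"twist":[0,0,0]},{"hand":255,"delta_pos":[0,0,0],"twist":[0,0,0]},{"hand":255,"delta_pos":[0,0,0],"twist":[0,0,0]},{"hand":255,"delta_pos":[0,0,0],"twist":[0,0,0]}]'
python3 look.py w18 2
```

```text
a 0.7058710281079997 [0.5562 0.0456 0.0691]
time: 20.93
tcp_pos: [0.5607, 0.0644, 0.0208]
tcp_rot: [0.039, -0.618, 0.784, 0.031]
wrist_force: [0.5, -0.5, -0.3]
gripper_width: 0.0001
[0.5607, 0.0644, 0.0208] [0.03922, -0.61846, 0.78423, 0.03089] 20.9333
out [ 0.37 -0.48  0.63] z [-0.34 -0.13  0.04]
```

```bash
python3 -m jog '[{"hand":255,"delta_pos":[0.001,0,-0.0017],"twist":[0,0,0]},{"hand":255,"delta_pos":[0.001,0,-0.0017],"twist":[0,0,0]},{"hand":255,"delta_pos":[0,0,0],"twist":[0,0,0]},{"hand":255,"delta_pos":[0,0,0],"twist":[0,0,0]},{"hand":255,"delta_pos":[0,0,0],"twist":[0,0,0]},{"hand":255,"delta_pos":[0,0,0],"twist":[0,0,0]},{"hand":255,"delta_pos":[0,0,0],"twist":[0,0,0]},{"hand":255,"delta_pos":[0,0,0],"twist":[0,0,0]},{"hand":255,"delta_pos":[0,0,0],"twist":[0,0,0]},{"hand":255,"delta_pos":[0,0,0],"twist":[0,0,0]}]'
python3 look.py w19 2
```

```text
time: 21.92
tcp_pos: [0.5604, 0.0634, 0.0223]
tcp_rot: [0.039, -0.618, 0.784, 0.031]
wrist_force: [0.5, 2.1, 0.3]
gripper_width: 0.0
[0.5604, 0.0634, 0.0223] [0.03923, -0.61849, 0.7842, 0.03095] 21.9167
out [-2.16 -1.21 -0.71] z [ 0.28 -0.16 -0.64]
```

```bash
python3 leg2.py 338 '[0.5604, 0.0634, 0.0223]' | tail -1; python3 -c "
import cv2,numpy as np
a=[cv2.imread(f'pics/w{i}.png')[260:330,120:520] for i in (17,18,19)]
b=[cv2.resize(cv2.imread(f'pics/w{i}s.png')[90:500,200:440],(400,500)) for i in (4,19)]
cv2.imwrite('pics/cmp3.png',cv2.resize(np.vstack(a),None,fx=2,fy=2))
cv2.imwrite('pics/cmp4.png',np.hstack(b))
g=[cv2.cvtColor(cv2.imread(f'pics/w{i}.png')[265:320,130:280],6).astype(np.float32) for i in (13,17,18,19)]
for x in g[1:]: print(cv2.phaseCorrelate(g[0],x))
s=[cv2.cvtColor(cv2.imread(f'pics/w{i}s.png')[100:500,270:420],6).astype(np.float32) for i in (4,17,18,19)]
for x in s[1:]: print(cv2.phaseCorrelate(s[0],x))
"
```

```text
a 0.7327682372707949 [0.5557 0.0435 0.0723]
((0.025990297405826368, 0.05339889276893928), 0.6076000531514486)
((0.20874367935248017, 0.09515503187456886), 0.6229000350104438)
((0.22598927575999994, 0.0783405929023182), 0.6110063972473144)
((0.06658321771612918, -0.1062316182740517), 0.5653545394897461)
((0.08654029881627423, -0.08542833796138893), 0.5512102261861166)
((0.05910254808647153, -0.08168051633089135), 0.5560348941802978)
```

View pics/cmp3.png

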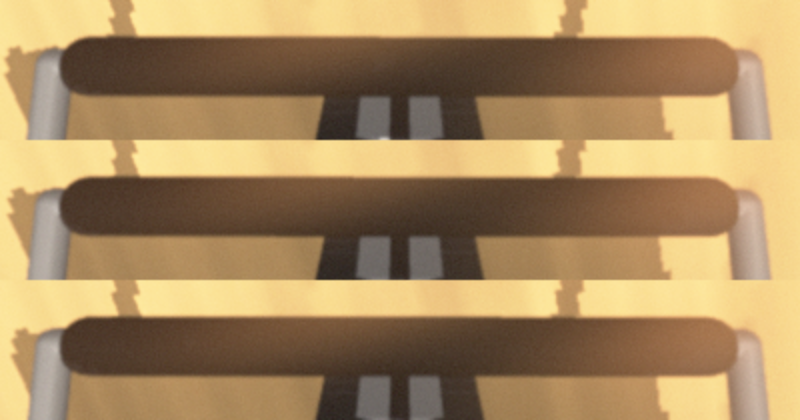

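View pics/cmp4.png

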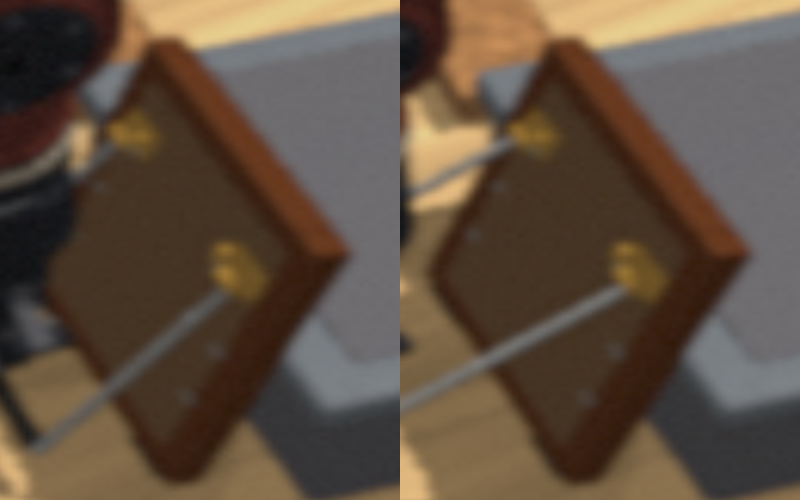

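```bash
python3 -m jog '[{"hand":255,"delta_pos":[0.0008,0,-0.0014],"twist":[0,0,0]},{"hand":255,"delta_pos":[0,0,0],"twist":[0,0,0]},{"hand":255,"delta_pos":[0,0,0],"twist":[0,0,0]},{"hand":255,"delta_pos":[0,0,0],"twist":[0,0,0]},{"hand":255,"delta_pos":[0,0,0],"twist":[0,0,0]},{"hand":255,"delta_pos":[0,0,0],"twist":[0,0,0]},{"hand":255,"delta_pos":[0,0,0],"twist":[0,0,0]},{"hand":255,"delta_pos":[0,0,0],"twist":[0,0,0]},{"hand":255,"delta_pos":[0,0,0],"twist":[0,0,0]},{"hand":255,"delta_pos":[0,0,0],"twist":[0,0,0]}]'
python3 look.py w20 3
python3 -c "
import cv2,numpy as np
g=[cv2.cvtColor(cv2.imread(f'pics/w{i}.png')[265:320,130:280],6).astype(np.float32) for i in (13,17,18,19,20)]
for x in g[1:]: print(cv2.phaseCorrelate(g[0],x))
s=[cv2.cvtColor(cv2.imread(f'pics/w{i}s.png')[100:500,270:420],6).astype(np.float32) for i in (4,19,20)]
for x in s[1:]: print(cv2.phaseCorrelate(s[0],x))"
```

```text
time: 22.9
tcp_pos: [0.5603, 0.0629, 0.023]
tcp_rot: [0.039, -0.618, 0.784, 0.031]
wrist_force: [0.8, 4.4, -1.7]
gripper_width: -0.0001
[0.5603, 0.0629, 0.023] [0.03923, -0.6185, 0.7842, 0.03095] 22.9
out [-4.47 -4.55 -4.14 -3.77] z [-1.73 -1.42 -2.69 -2.75]
((0.025990297405826368, 0.05339889276893928), 0.6076000531514486)
((0.20874367935248017, 0.09515503187456886), 0.6229000350104438)
((0.22598927575999994, 0.0783405929023182), 0.6110063972473144)
((0.5122519972390762, 0.3692657848750258), 0.5701911464267306)
((0.05910254808647153, -0.08168051633089135), 0.5560348941802978)
((0.06687752814183057, -0.11379275305992564), 0.5536517927805583)
```

```bash
python3 -m jog '[{"hand":255,"delta_pos":[-0.004,0,0.003],"twist":[0,0,0]},{"hand":255,"delta_pos":[-0.006,0,0.002],"twist":[0,0,0]},{"hand":255,"delta_pos":[-0.006,0,-0.01],"twist":[0,0,0]},{"hand":255,"delta_pos":[-0.005,0,-0.05],"twist":[0,0,0]},{"hand":255,"delta_pos":[-0.006,0,-0.06],"twist":[0,0,0]},{"hand":255,"delta_pos":[-0.006,0,-0.06],"twist":[0,0,0]},{"hand":255,"delta_pos":[-0.006,0,-0.06],"twist":[0,0,0]},{"hand":255,"delta_pos":[-0.006,0,-0.06],"twist":[0,0,0]},{"hand":255,"delta_pos":[-0.006,0,-0.06],"twist":[0,0,0]},{"hand":140,"delta_pos":[-0.006,0,-0.06],"twist":[0,0,0]}]'
python3 look.py w21 1
```

```text
time: 23.93
tcp_pos: [0.562, 0.0703, 0.2346]
tcp_rot: [0.039, -0.618, 0.784, 0.03]
wrist_force: [0.7, -0.1, 0.1]
gripper_width: 0.0113
[0.562, 0.0703, 0.2346] [0.03934, -0.61849, 0.78422, 0.03033] 23.9333
out [-0.07  0.48] z [0.14 5.33]
```

View pics/w21.png

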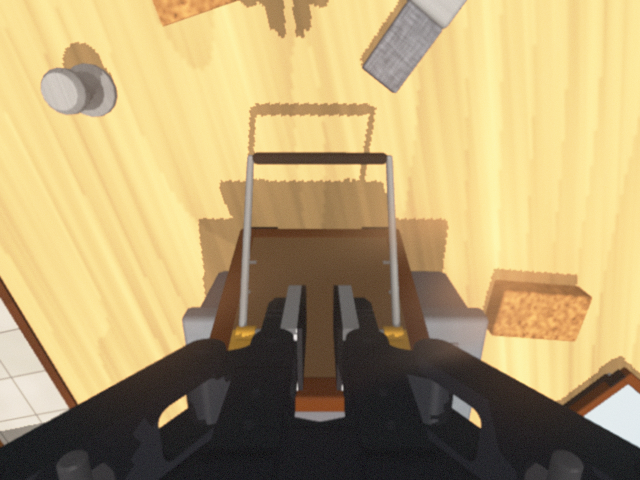

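View pics/w21s.png

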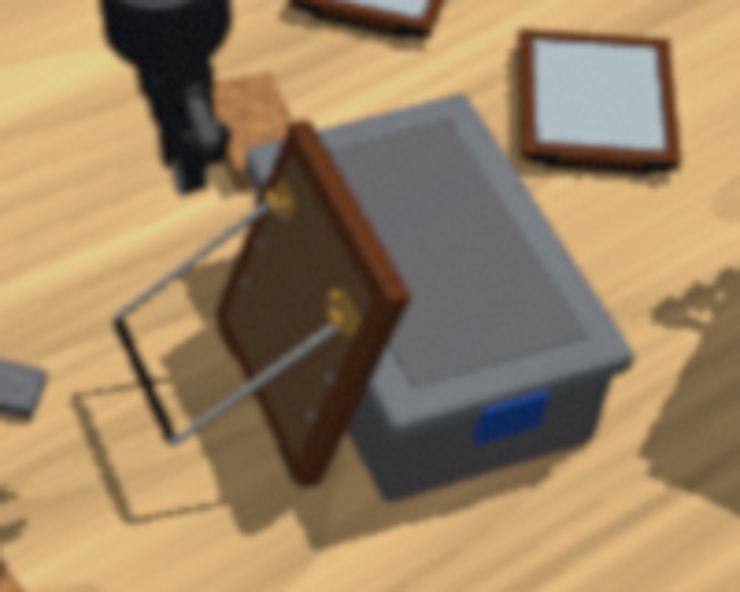

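```bash
python3 -c "
import cv2
s=cv2.imread('pics/w21.png')
cv2.imwrite('pics/w21a.png',cv2.resize(s[140:250,210:430],None,fx=3.6,fy=3.6,interpolation=cv2.INTER_CUBIC))
cv2.imwrite('pics/w21b.png',cv2.resize(s[360:440,260:380],None,fx=6,fy=6,interpolation=cv2.INTER_CUBIC))"
```

```text
(no output)
```

View pics/w21a.png

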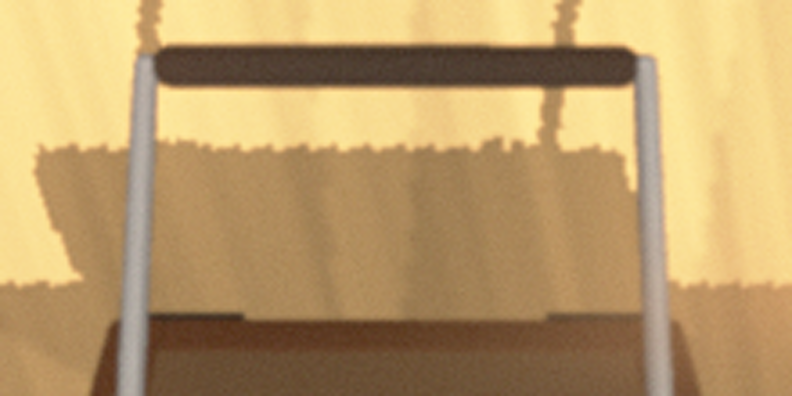

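View pics/w21b.png

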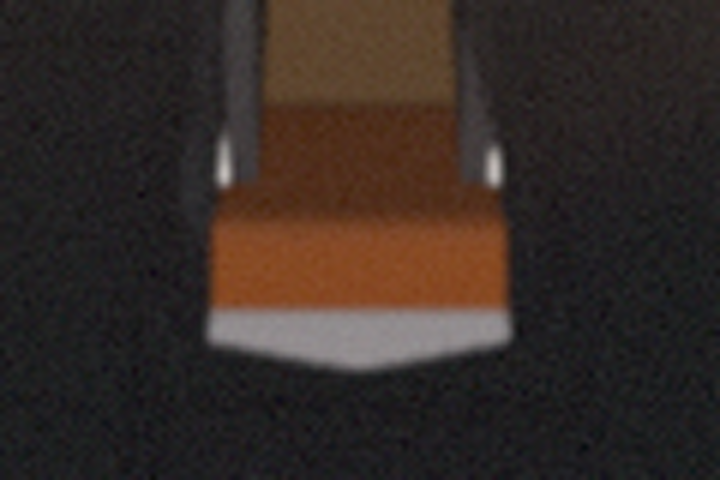

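```bash
cat > fit2.py <<'E'
from h import *
V=wview([0.562,0.0703,0.2346],[0.03934,-0.61849,0.78422,0.03033])
L=.11155/2
def g(p):
    Rm,t=mirror_pose(*p[:4]); t=t+[0,0,.0022]
    P=Rm.apply(np.array([(.009,.085,0),(.009,-.085,0),foot(p[4],L),foot(p[4],-L),(.009,0,.2),(-.009,0,.2)]))+t
    q=proj("wrist",P,V)
    return np.r_[q[0,1]-229,q[1,1]-229.4,(q[0,0]+q[1,0])/2-320.7,q[2]-[253.6,158.3],q[3]-[386.5,158.3],q[4,1]-396.9,q[5,1]-411.3,(p[3]+.25)*40]
r=least_squares(g,[.578,.136,-1.805,-.25,.73]);p=r.x;print(p.round(4),r.fun.round(1))
Rm,t=mirror_pose(*p[:4]); t=t+[0,0,.0022]
for n,l in dict(top=(0,0,.2),hinge=(.015,0,.15),foot=foot(p[4]),grasp=(0,0,.134)).items(): print(n,(Rm.apply(l)+t).round(4))
a=p[4]
for a in (p[4],.73): 
  x,y=foot(a)[0]-.009,foot(a)[2]; print("prop tilt",np.arctan2(y,x)-np.arcsin(.005/np.hypot(x,y)))
E
python3 fit2.py
```

```text
[ 0.5775  0.1362 -1.8048 -0.2217  0.7138] [-0.  -0.5 -0.5  0.4 -0.  -0.1 -0.1 -0.4  0.9  1.1]
top [0.5877 0.179  0.1973]
hinge [0.5817 0.1541 0.1518]
foot [0.5552 0.0429 0.0676]
grasp [0.5843 0.1649 0.1329]
prop tilt 0.36060975054523514
prop tilt 0.3680161040024649
```

```bash
cat > g1.py <<'E'
from plan import *
Rm,t=mirror_pose(.5776,.1363,-1.805,-.235); t=t+[0,0,.0022]
M=Rm.as_matrix(); Rt=R.from_matrix(np.stack([-M[:,1],-M[:,0],-M[:,2]],1))
def tgt(zl): return Rm.apply([0,0,zl])+t
E
python3 - <<'E'
from g1 import *
p,r,o=cur()
rv=(r.inv()*Rt).as_rotvec(); print(rv,np.linalg.norm(rv),tgt(.224),tgt(.134),o["joint_positions"].round(2),o["time"])
rows(p,r,tgt(.224),rv,15)
E
```

```text
[0.25607643 0.26966812 1.55305874] 1.596961953322215 [0.58970396 0.18703292 0.22004321] [0.58484076 0.16664916 0.13251692] [-0.17 -0.03  0.02  1.6   0.1  -1.5 ] 24.0333
[-0.016, 0.0, 0.004] [0.033, 0.034, 0.198]
[-0.016, 0.002, 0.004] [0.033, 0.034, 0.198]
[-0.015, 0.004, 0.003] [0.033, 0.034, 0.198]
[-0.015, 0.005, 0.003] [0.033, 0.034, 0.198]
[-0.014, 0.007, 0.003] [0.033, 0.034, 0.198]
[-0.014, 0.008, 0.002] [0.033, 0.034, 0.198]
[-0.013, 0.01, 0.002] [0.033, 0.034, 0.198]
[-0.012, 0.011, 0.002] [0.033, 0.034, 0.198]
[-0.01, 0.012, 0.001] [0.033, 0.034, 0.198]
[-0.009, 0.013, 0.001] [0.033, 0.034, 0.198]
[-0.008, 0.014, 0.0] [0.033, 0.034, 0.198]
[-0.006, 0.015, -0.0] [0.033, 0.034, 0.198]
[-0.005, 0.015, -0.0] [0.033, 0.034, 0.198]
[-0.003, 0.016, -0.001] [0.033, 0.034, 0.198]
[-0.001, 0.016, -0.001] [0.033, 0.034, 0.198]
end heading [[-0.973, 0.226, -0.054], [0.232, 0.946, -0.226], [-0.0, -0.233, -0.973]]
```

```bash
python3 -m jog '[{"hand":110,"delta_pos":[-0.016,0,0.004],"twist":[0.033,0.034,0.198]},{"hand":110,"delta_pos":[-0.016,0.002,0.004],"twist":[0.033,0.034,0.198]},{"hand":110,"delta_pos":[-0.015,0.004,0.003],"twist":[0.033,0.034,0.198]},{"hand":110,"delta_pos":[-0.015,0.005,0.003],"twist":[0.033,0.034,0.198]},{"hand":110,"delta_pos":[-0.014,0.007,0.003],"twist":[0.033,0.034,0.198]},{"hand":110,"delta_pos":[-0.014,0.008,0.002],"twist":[0.033,0.034,0.198]},{"hand":110,"delta_pos":[-0.013,0.01,0.002],"twist":[0.033,0.034,0.198]},{"hand":110,"delta_pos":[-0.012,0.011,0.002],"twist":[0.033,0.034,0.198]},{"hand":110,"delta_pos":[-0.01,0.012,0.001],"twist":[0.033,0.034,0.198]},{"hand":110,"delta_pos":[-0.009,0.013,0.001],"twist":[0.033,0.034,0.198]}]' | head -2
python3 -m jog '[{"hand":110,"delta_pos":[-0.008,0.014,0],"twist":[0.033,0.034,0.198]},{"hand":110,"delta_pos":[-0.006,0.015,0],"twist":[0.033,0.034,0.198]},{"hand":110,"delta_pos":[-0.005,0.015,0],"twist":[0.033,0.034,0.198]},{"hand":110,"delta_pos":[-0.003,0.016,-0.001],"twist":[0.033,0.034,0.198]},{"hand":110,"delta_pos":[-0.001,0.016,-0.001],"twist":[0.033,0.034,0.198]},{"hand":110,"delta_pos":[0,0,0],"twist":[0,0,0]},{"hand":110,"delta_pos":[0,0,0],"twist":[0,0,0]},{"hand":110,"delta_pos":[0,0,0],"twist":[0,0,0]},{"hand":110,"delta_pos":[0,0,0],"twist":[0,0,0]},{"hand":110,"delta_pos":[0,0,0],"twist":[0,0,0]}]'
python3 look.py w22 1
python3 - <<'E'
from g1 import *
p,r,o=cur()
print("err rotvec",(r.inv()*Rt).as_rotvec().round(3)); print("d tool to .224",r.inv().apply(tgt(.224)-p).round(4),"to .134",r.inv().apply(tgt(.134)-p).round(4))
E
```

```text
time: 24.87
tcp_pos: [0.5795, 0.1487, 0.22]
time: 25.7
tcp_pos: [0.5879, 0.1866, 0.2145]
tcp_rot: [-0.016, 0.116, 0.986, -0.116]
wrist_force: [0.8, -0.3, 0.1]
gripper_width: 0.0488
[0.5879, 0.1866, 0.2145] [-0.01583, 0.11616, 0.98629, -0.11611] 25.7
out [ 0.09 -0.89] z [0.13 0.6 ]
err rotvec [ 0.    -0.005 -0.   ]
d tool to .224 [-0.0016 -0.0006 -0.0057] to .134 [-0.002  -0.0006  0.0843]
```

View pics/w22.png

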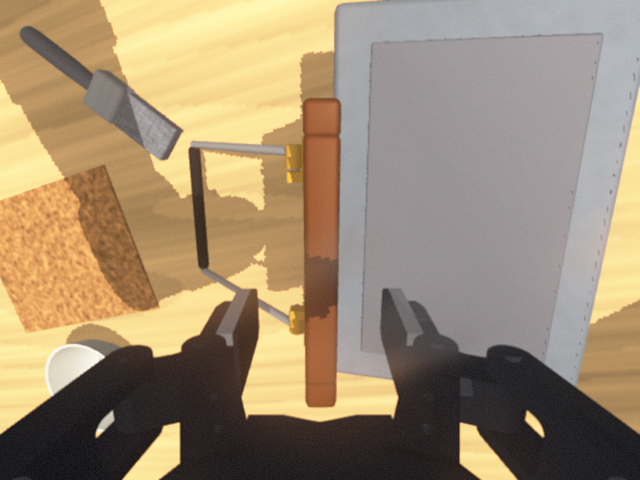

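View pics/w22s.png

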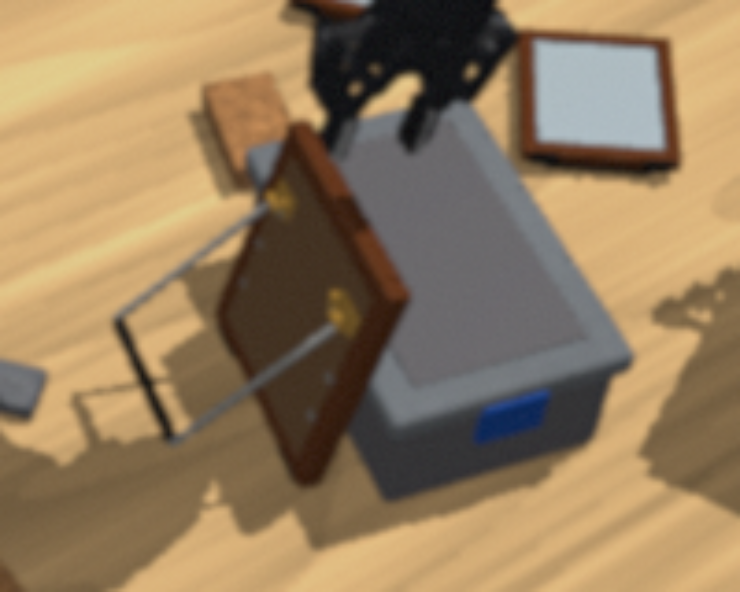

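```bash
python3 - <<'E'
from g1 import *
V=wview([0.5879,0.1866,0.2145],[-0.01583,0.11616,0.98629,-0.11611])
for tl in (-.235,-.222,-.25):
  Rm,t=mirror_pose(.5776,.1363,-1.805,tl); t=t+[0,0,.0022]
  print(tl,proj("wrist",Rm.apply(np.array([(.009,.085,.2),(-.009,.085,.2),(.009,-.085,.2),(-.009,-.085,.2),foot(.725,.0558),foot(.725,-.0558)]))+t,V).round(1).tolist())
E
```

```text
-0.235 [[304.2, 408.9], [335.5, 408.9], [300.4, 94.9], [339.9, 94.9], [203.9, 267.1], [193.7, 145.6]]
-0.222 [[299.7, 408.7], [331.0, 409.0], [294.7, 94.9], [334.2, 94.9], [203.8, 266.6], [193.5, 145.5]]
-0.25 [[309.4, 409.0], [340.7, 408.7], [307.0, 94.8], [346.5, 94.9], [204.2, 267.7], [193.8, 145.6]]
```

```bash
python3 -m jog '[{"hand":110,"delta_pos":[-0.002,0,0.025],"twist":[0,0,0]},{"hand":110,"delta_pos":[-0.002,0,0.03],"twist":[0,0,0]},{"hand":110,"delta_pos":[0,0,0.03],"twist":[0,0,0]},{"hand":110,"delta_pos":[0,0,0.03],"twist":[0,0,0]},{"hand":110,"delta_pos":[0,0,0.025],"twist":[0,0,0]},{"hand":110,"delta_pos":[0,0,0.018],"twist":[0,0,0]},{"hand":110,"delta_pos":[0,0,0.01],"twist":[0,0,0]},{"hand":110,"delta_pos":[0,0,0],"twist":[0,0,0]},{"hand":110,"delta_pos":[0,0,0],"twist":[0,0,0]},{"hand":110,"delta_pos":[0,0,0],"twist":[0,0,0]}]' 
python3 look.py w23 1
python3 - <<'E'
from g1 import *
p,r,o=cur()
print("d tool to .134",r.inv().apply(tgt(.134)-p).round(4))
E
```

```text
time: 26.63
tcp_pos: [0.5854, 0.1679, 0.1332]
tcp_rot: [-0.016, 0.117, 0.986, -0.116]
wrist_force: [-0.1, -0.5, -0.0]
gripper_width: 0.0487
[0.5854, 0.1679, 0.1332] [-0.01557, 0.11655, 0.98625, -0.11609] 26.6333
out [ 0.51 -0.28] z [-0.   -0.06]
d tool to .134 [ 0.0003 -0.0012  0.0008]
```

View pics/w23.png

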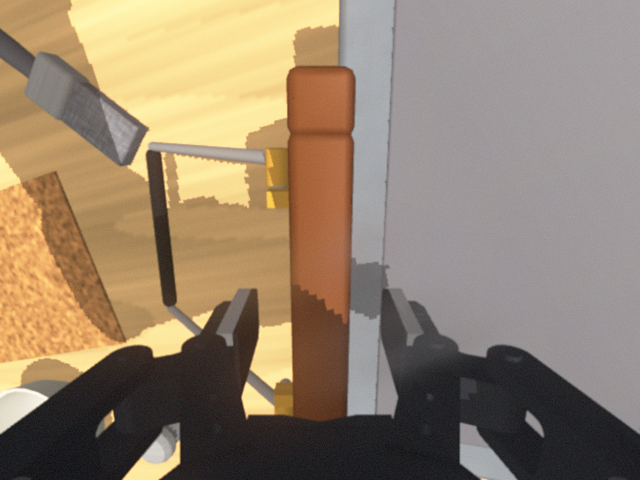

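View pics/w23s.png

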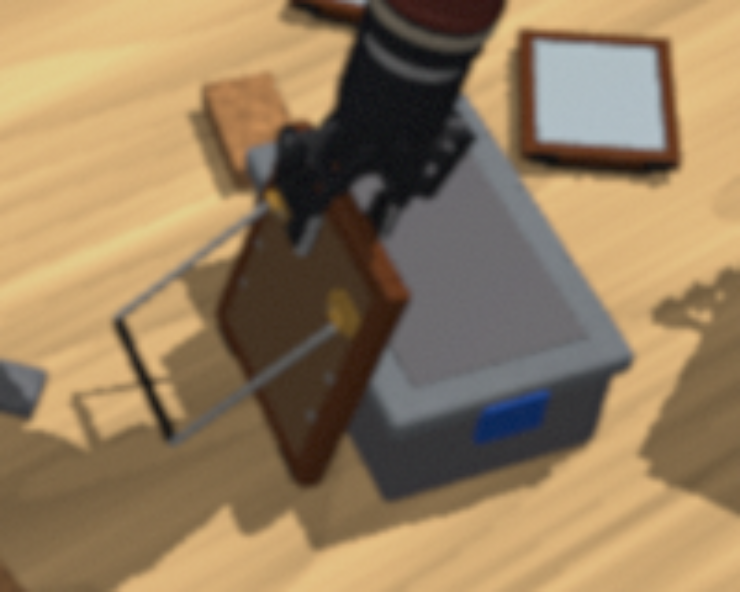

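```bash
python3 -m jog '[{"hand":160,"delta_pos":[0,0,0],"twist":[0,0,0]},{"hand":180,"delta_pos":[0,0,0],"twist":[0,0,0]},{"hand":200,"delta_pos":[0,0,0],"twist":[0,0,0]},{"hand":255,"delta_pos":[0,0,0],"twist":[0,0,0]},{"hand":255,"delta_pos":[0,0,0],"twist":[0,0,0]},{"hand":255,"delta_pos":[0,0,0],"twist":[0,0,0]},{"hand":255,"delta_pos":[0,0,0],"twist":[0,0,0]},{"hand":255,"delta_pos":[0,0,0],"twist":[0,0,0]},{"hand":255,"delta_pos":[0,0,0],"twist":[0,0,0]},{"hand":255,"delta_pos":[0,0,0],"twist":[0,0,0]}]' 60
python3 look.py w24 1
```

```text
time: 27.57
tcp_pos: [0.5849, 0.1668, 0.1328]
tcp_rot: [-0.016, 0.117, 0.986, -0.117]
wrist_force: [-1.8, -4.5, 5.3]
gripper_width: 0.0175
[0.5849, 0.1668, 0.1328] [-0.01603, 0.11674, 0.9861, -0.11716] 27.5667
out [4.79 4.37] z [5.31 6.28]
```

View pics/w24.png

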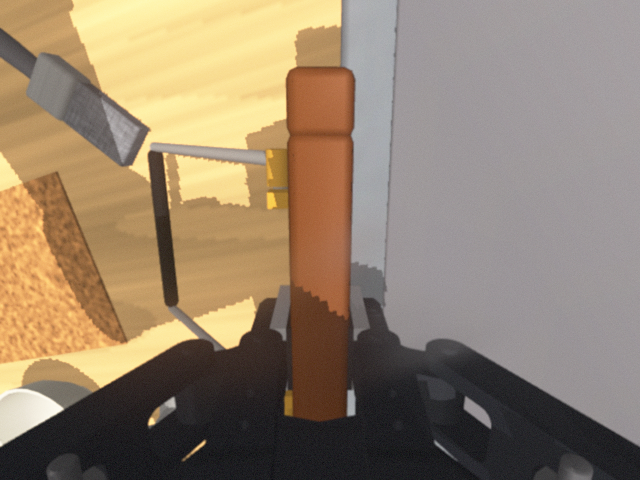

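View pics/w24s.png

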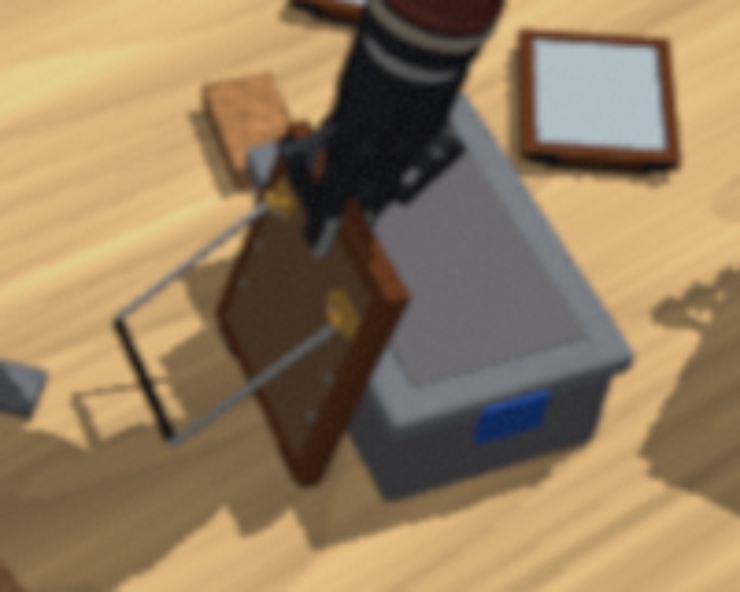

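```bash
cat > g2.py <<'E'
from plan import *
MAT=(.5833,-.2129,.048); OFF=.050
Yf=MAT[2]-np.pi
# mirror in tool from initial estimate
Rm0,t0=mirror_pose(.5776,.1363,-1.805,-.238); t0=t0+[0,0,.0022]
pg=np.array([.5849,.1668,.1328]); rg=R.from_quat([.11674,.9861,-.11716,-.01603])
ot=rg.inv().apply(t0-pg); 
rel=rg.inv()*Rm0
def final(tilt,dz=0,off=OFF):
    Rf,_=mirror_pose(0,0,Yf,tilt)
    o=np.array([MAT[0]+off*np.cos(MAT[2]),MAT[1]+off*np.sin(MAT[2]),.003+.009*np.sin(tilt)+dz])
    rt=Rf*rel.inv(); return o-rt.apply(ot), rt
if __name__=="__main__":
    print("mirror origin in tool",ot.round(4),rel.as_rotvec().round(3), (rel.as_matrix()).round(3).tolist())
    p,r,o=cur(); print(p,o["joint_positions"].round(2))
    pf,rf=final(.361,.06); print(pf,final(.361)[0])
    u=p+np.array([-.232*.03,-.973*.03,.125])
    rv=(r.inv()*rf).as_rotvec(); print(rv,np.linalg.norm(rv))
    rows(p,r,u,np.zeros(3),1)
    rows(u,r,pf,rv,18)
E
python3 g2.py
```

```text
mirror origin in tool [-0.0006  0.0002  0.1343] [-2.218  2.22  -0.004] [[-0.001, -1.0, 0.005], [-1.0, 0.001, 0.001], [-0.001, -0.005, -1.0]]
[0.5849145  0.1668402  0.13279411] [ 0.18  0.3   0.17  1.54 -0.21  0.43]
[ 0.5855654  -0.21281382  0.19172351] [ 0.5855654  -0.21281382  0.13172351]
[-0.51894999 -0.0810592   1.30081616] 1.4028550808559734
[0.001, -0.117, -0.229] [0.0, 0.0, 0.0]
end heading [[-0.972, 0.226, -0.059], [0.234, 0.945, -0.227], [0.004, -0.235, -0.972]]
[-0.01, -0.035, 0.016] [-0.055, -0.009, 0.138]
[-0.012, -0.035, 0.015] [-0.055, -0.009, 0.138]
[-0.015, -0.034, 0.014] [-0.055, -0.009, 0.138]
[-0.017, -0.033, 0.013] [-0.055, -0.009, 0.138]
[-0.019, -0.032, 0.012] [-0.055, -0.009, 0.138]
[-0.022, -0.031, 0.011] [-0.055, -0.009, 0.138]
[-0.024, -0.03, 0.011] [-0.055, -0.009, 0.138]
[-0.026, -0.028, 0.01] [-0.055, -0.009, 0.138]
[-0.028, -0.027, 0.009] [-0.055, -0.009, 0.138]
[-0.03, -0.025, 0.009] [-0.055, -0.009, 0.138]
[-0.031, -0.023, 0.008] [-0.055, -0.009, 0.138]
[-0.033, -0.021, 0.008] [-0.055, -0.009, 0.138]
[-0.034, -0.019, 0.007] [-0.055, -0.009, 0.138]
[-0.036, -0.016, 0.007] [-0.055, -0.009, 0.138]
[-0.037, -0.014, 0.007] [-0.055, -0.009, 0.138]
[-0.037, -0.011, 0.006] [-0.055, -0.009, 0.138]
[-0.038, -0.009, 0.006] [-0.055, -0.009, 0.138]
[-0.039, -0.006, 0.006] [-0.055, -0.009, 0.138]
end heading [[-0.049, 0.934, 0.354], [0.999, 0.044, 0.022], [0.005, 0.354, -0.935]]
```

```bash
python3 -m jog '[{"hand":255,"delta_pos":[0,-0.002,-0.008],"twist":[0,0,0]},{"hand":255,"delta_pos":[0,-0.003,-0.012],"twist":[0,0,0]},{"hand":255,"delta_pos":[0,-0.01,-0.025],"twist":[0,0,0]},{"hand":255,"delta_pos":[0,-0.016,-0.03],"twist":[0,0,0]},{"hand":255,"delta_pos":[0,-0.016,-0.03],"twist":[0,0,0]},{"hand":255,"delta_pos":[0,-0.016,-0.03],"twist":[0,0,0]},{"hand":255,"delta_pos":[0,-0.016,-0.03],"twist":[0,0,0]},{"hand":255,"delta_pos":[0,-0.016,-0.03],"twist":[0,0,0]},{"hand":255,"delta_pos":[0,-0.016,-0.03],"twist":[0,0,0]},{"hand":255,"delta_pos":[0,-0.006,-0.01],"twist":[0,0,0]}]' 
python3 look.py w25 2
```

```text
time: 28.5
tcp_pos: [0.5792, 0.1388, 0.2635]
tcp_rot: [-0.015, 0.117, 0.986, -0.116]
wrist_force: [0.3, 0.0, -6.4]
gripper_width: 0.0174
[0.5792, 0.1388, 0.2635] [-0.01459, 0.11683, 0.9863, -0.11557] 28.5
out [-0.11 -0.41 -1.2 ] z [-6.43 -5.7  -7.92]
```

View pics/w25.png

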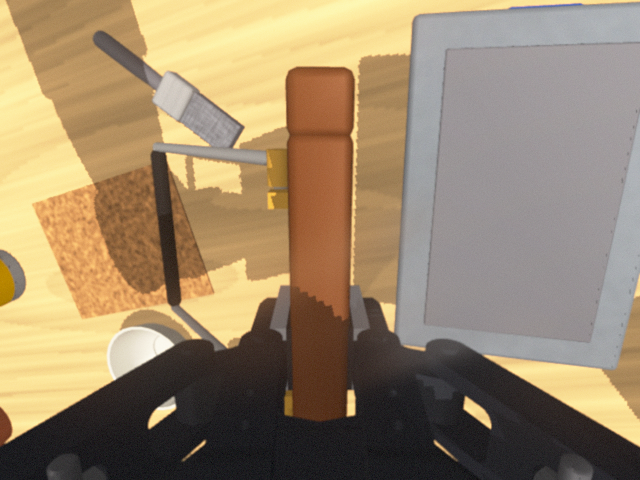

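View pics/w25s.png

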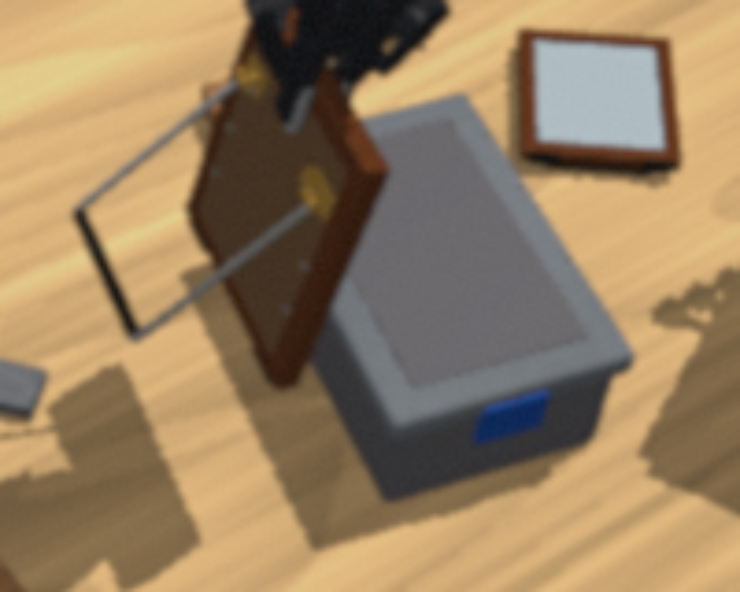

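```bash
python3 - <<'E'
from g2 import *
p,r,o=cur()
pf,rf=final(.361,.06)
rv=(r.inv()*rf).as_rotvec(); print(rv)
rows(p,r,pf,rv,18)
E
```

```text
[-0.51682427 -0.08297796  1.3007126 ]
[-0.01, -0.035, 0.016] [-0.055, -0.009, 0.138]
[-0.012, -0.035, 0.015] [-0.055, -0.009, 0.138]
[-0.015, -0.034, 0.014] [-0.055, -0.009, 0.138]
[-0.017, -0.033, 0.013] [-0.055, -0.009, 0.138]
[-0.019, -0.032, 0.013] [-0.055, -0.009, 0.138]
[-0.022, -0.031, 0.012] [-0.055, -0.009, 0.138]
[-0.024, -0.03, 0.011] [-0.055, -0.009, 0.138]
[-0.026, -0.028, 0.01] [-0.055, -0.009, 0.138]
[-0.028, -0.027, 0.01] [-0.055, -0.009, 0.138]
[-0.03, -0.025, 0.009] [-0.055, -0.009, 0.138]
[-0.031, -0.023, 0.008] [-0.055, -0.009, 0.138]
[-0.033, -0.021, 0.008] [-0.055, -0.009, 0.138]
[-0.034, -0.019, 0.007] [-0.055, -0.009, 0.138]
[-0.036, -0.016, 0.007] [-0.055, -0.009, 0.138]
[-0.037, -0.014, 0.007] [-0.055, -0.009, 0.138]
[-0.038, -0.011, 0.007] [-0.055, -0.009, 0.138]
[-0.038, -0.009, 0.007] [-0.055, -0.009, 0.138]
[-0.039, -0.006, 0.006] [-0.055, -0.009, 0.138]
end heading [[-0.049, 0.934, 0.354], [0.999, 0.044, 0.022], [0.005, 0.354, -0.935]]
```

```bash
python3 -m jog '[{"hand":255,"delta_pos":[-0.01,-0.035,0.014],"twist":[-0.055,-0.009,0.138]},{"hand":255,"delta_pos":[-0.012,-0.035,0.013],"twist":[-0.055,-0.009,0.138]},{"hand":255,"delta_pos":[-0.015,-0.034,0.012],"twist":[-0.055,-0.009,0.138]},{"hand":255,"delta_pos":[-0.017,-0.033,0.011],"twist":[-0.055,-0.009,0.138]},{"hand":255,"delta_pos":[-0.019,-0.032,0.011],"twist":[-0.055,-0.009,0.138]},{"hand":255,"delta_pos":[-0.022,-0.031,0.01],"twist":[-0.055,-0.009,0.138]},{"hand":255,"delta_pos":[-0.024,-0.03,0.01],"twist":[-0.055,-0.009,0.138]},{"hand":255,"delta_pos":[-0.026,-0.028,0.009],"twist":[-0.055,-0.009,0.138]},{"hand":255,"delta_pos":[-0.028,-0.027,0.009],"twist":[-0.055,-0.009,0.138]},{"hand":255,"delta_pos":[-0.03,-0.025,0.008],"twist":[-0.055,-0.009,0.138]}]' 
python3 -m jog '[{"hand":255,"delta_pos":[-0.031,-0.023,0.008],"twist":[-0.055,-0.009,0.138]},{"hand":255,"delta_pos":[-0.033,-0.021,0.008],"twist":[-0.055,-0.009,0.138]},{"hand":255,"delta_pos":[-0.034,-0.019,0.007],"twist":[-0.055,-0.009,0.138]},{"hand":255,"delta_pos":[-0.036,-0.016,0.007],"twist":[-0.055,-0.009,0.138]},{"hand":255,"delta_pos":[-0.037,-0.014,0.007],"twist":[-0.055,-0.009,0.138]},{"hand":255,"delta_pos":[-0.038,-0.011,0.007],"twist":[-0.055,-0.009,0.138]},{"hand":255,"delta_pos":[-0.038,-0.009,0.007],"twist":[-0.055,-0.009,0.138]},{"hand":255,"delta_pos":[-0.039,-0.006,0.006],"twist":[-0.055,-0.009,0.138]},{"hand":255,"delta_pos":[0,0,0],"twist":[0,0,0]},{"hand":255,"delta_pos":[0,0,0],"twist":[0,0,0]}]'
cat > look2.py <<'E'
import sys
from g2 import *
import cv2
p,r,o=cur(); n=sys.argv[1]
F=[o["wrist_force"]]
im=manip.get_image("scene"); cv2.imwrite(f"pics/{n}s.png",cv2.resize(im[170:420,120:420],None,fx=2.4,fy=2.4,interpolation=cv2.INTER_CUBIC)[:,:,::-1]); cv2.imwrite(f"pics/{n}sf.png",im[:,:,::-1])
F.append(manip.observe()["wrist_force"])
im=manip.get_image("top"); cv2.imwrite(f"pics/{n}t.png",cv2.resize(im[110:310,300:500],None,fx=3,fy=3,interpolation=cv2.INTER_CUBIC)[:,:,::-1]); cv2.imwrite(f"pics/{n}tf.png",im[:,:,::-1])
print(p.round(4).tolist(),o["tcp_rot"].round(5).tolist(),o["time"],o["joint_positions"].round(2)); print(np.array(F).round(1).tolist(),o["gripper_width"])
pf,rf=final(.361,0); print("to final: tool d",r.inv().apply(pf-p).round(4),"world",(pf-p).round(4),"rot",(r.inv()*rf).as_rotvec().round(4))
E
python3 look2.py v1
```

```text
time: 29.48
tcp_pos: [0.5818, -0.0556, 0.2278]
tcp_rot: [0.064, 0.456, 0.887, 0.023]
wrist_force: [0.5, -0.4, -7.6]
gripper_width: 0.0171
time: 30.32
tcp_pos: [0.5845, -0.2117, 0.1973]
tcp_rot: [0.121, 0.679, 0.712, 0.131]
wrist_force: [-0.5, 0.2, -8.5]
gripper_width: 0.0171
[0.5845, -0.2117, 0.1973] [0.1215, 0.67928, 0.71173, 0.13134] 30.3167 [-0.69 -0.26 -0.31  1.25  0.24  0.87]
[[-0.5, 0.2, -8.5], [-0.2, 0.7, -6.7]] 0.017077957007941614
to final: tool d [-0.0015 -0.0222  0.0617] world [ 0.001  -0.0011 -0.0656] rot [-0.0023 -0.0004 -0.0013]
```

View pics/v1s.png

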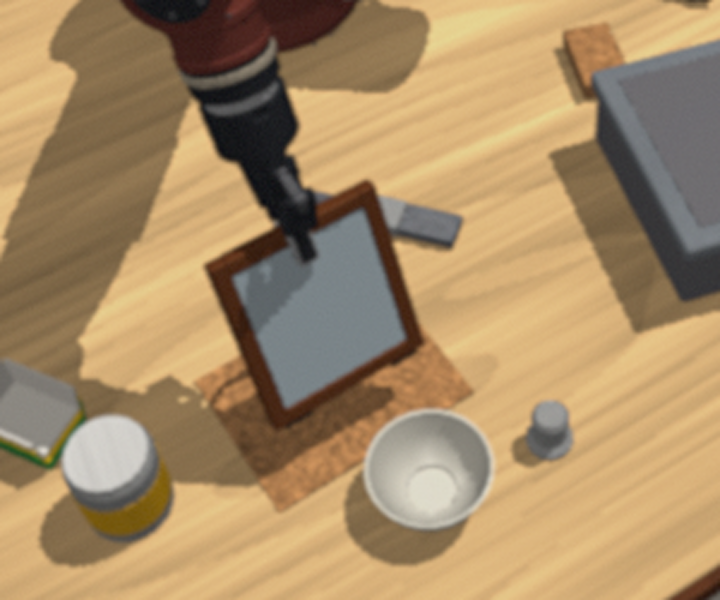

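View pics/v1t.png

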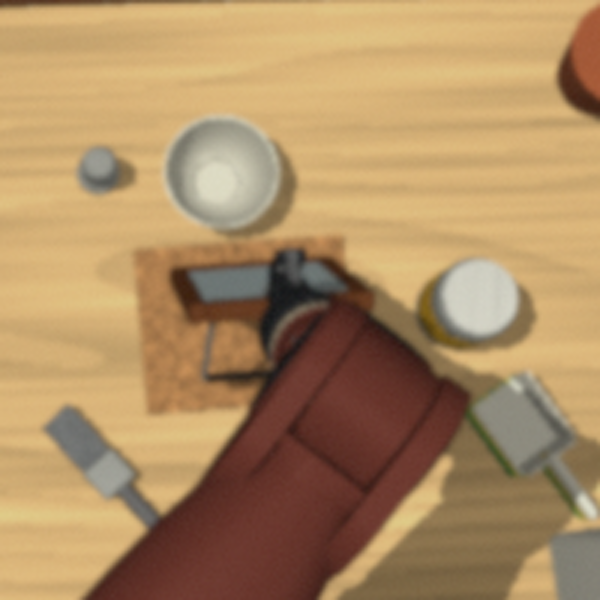

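```bash
cat > chk.py <<'E'
from g2 import *
def pred(p,q):
    r=R.from_quat(np.array(q)[[1,2,3,0]]); Rm=r*rel; o=p+r.apply(ot)
    return Rm,o
if __name__=="__main__":
    Rm,o=pred(np.array([0.5845,-0.2117,0.1973]),[0.1215,0.67928,0.71173,0.13134])
    P=Rm.apply(np.array([(-.009,s*.085,z) for z in(.2,0) for s in (-1,1)]))+o
    print(P.round(3),o)
    print(((proj("scene",P)-[120,170])*2.4).round(0).tolist(),((proj("top",P)-[300,110])*3).round(0).tolist())
    F=Rm.apply(np.array([foot(.72,s*.0558) for s in(-1,1)]))+o; print(((proj("top",F)-[300,110])*3).round(0).tolist(),F.round(3))
E
python3 chk.py
```

```text
[[ 0.566 -0.127  0.262]
 [ 0.574 -0.297  0.262]
 [ 0.636 -0.124  0.075]
 [ 0.644 -0.294  0.075]] [ 0.63189253 -0.20934696  0.07164845]
[[376.0, 182.0], [209.0, 272.0], [430.0, 346.0], [280.0, 435.0]] [[189.0, 305.0], [376.0, 291.0], [167.0, 265.0], [330.0, 253.0]]
[[205.0, 383.0], [313.0, 374.0]] [[ 0.513 -0.159  0.074]
 [ 0.518 -0.271  0.074]]
```

```bash
python3 -m jog '[{"hand":255,"delta_pos":[-0.001,-0.004,0.012],"twist":[0,0,0]},{"hand":255,"delta_pos":[-0.001,-0.005,0.014],"twist":[0,0,0]},{"hand":255,"delta_pos":[-0.001,-0.005,0.014],"twist":[0,0,0]},{"hand":255,"delta_pos":[0,-0.005,0.014],"twist":[0,0,0]},{"hand":255,"delta_pos":[0,-0.005,0.014],"twist":[0,0,0]},{"hand":255,"delta_pos":[0,-0.005,0.013],"twist":[-0.002,0,-0.001]},{"hand":255,"delta_pos":[0,-0.004,0.01],"twist":[-0.002,0,-0.001]},{"hand":255,"delta_pos":[0,-0.003,0.007],"twist":[0,0,0]},{"hand":255,"delta_pos":[0,-0.002,0.005],"twist":[0,0,0]},{"hand":255,"delta_pos":[0,0,0],"twist":[0,0,0]}]'
python3 look2.py v2
```

```text
time: 31.25
tcp_pos: [0.5866, -0.2129, 0.1444]
tcp_rot: [0.124, 0.678, 0.712, 0.133]
wrist_force: [-1.0, 0.2, -6.5]
gripper_width: 0.0169
[0.5866, -0.2129, 0.1444] [0.12393, 0.67805, 0.71224, 0.13268] 31.25 [-0.69 -0.26 -0.41  1.15  0.25  0.86]
[[-1.0, 0.2, -6.5], [1.2, -0.8, -7.5]] 0.016884527486378677
to final: tool d [ 0.0001 -0.0055  0.0115] world [-0.001   0.0001 -0.0127] rot [0.0031 0.0008 0.0014]
```

View pics/v2s.png

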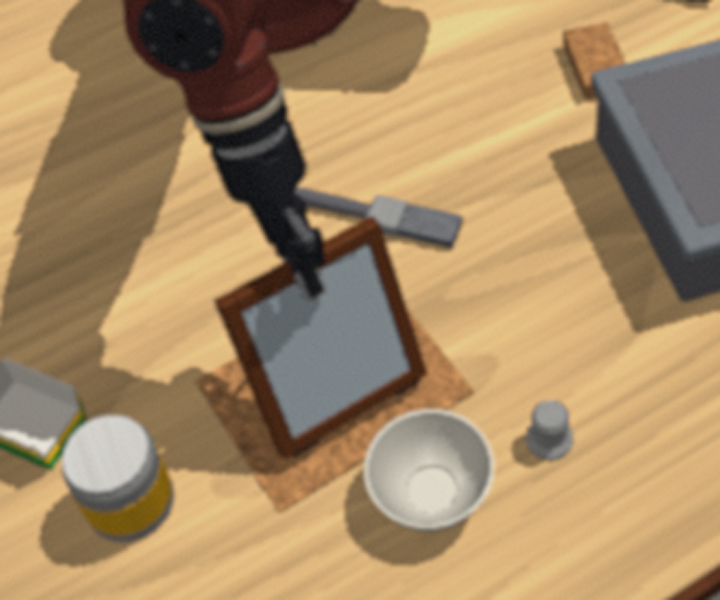

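View pics/v2t.png

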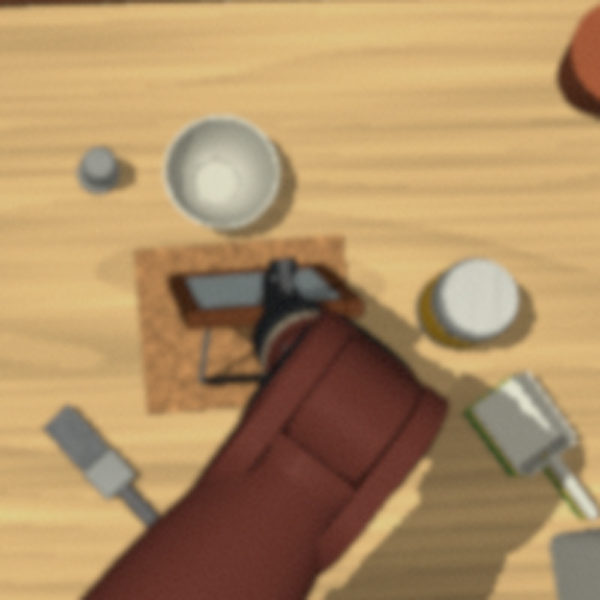

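```bash
python3 -m jog '[{"hand":255,"delta_pos":[0,-0.002,0.004],"twist":[0.002,0,0.001]},{"hand":255,"delta_pos":[0,-0.002,0.004],"twist":[0.002,0,0.001]},{"hand":255,"delta_pos":[0,-0.002,0.004],"twist":[0.002,0,0]},{"hand":255,"delta_pos":[0,-0.001,0.003],"twist":[0,0,0]},{"hand":255,"delta_pos":[0,0,0],"twist":[0,0,0]},{"hand":255,"delta_pos":[0,0,0],"twist":[0,0,0]},{"hand":255,"delta_pos":[0,0,0],"twist":[0,0,0]},{"hand":255,"delta_pos":[0,0,0],"twist":[0,0,0]},{"hand":255,"delta_pos":[0,0,0],"twist":[0,0,0]},{"hand":255,"delta_pos":[0,0,0],"twist":[0,0,0]}]'
python3 look2.py v3
```

```text
time: 32.18
tcp_pos: [0.5863, -0.2131, 0.1369]
tcp_rot: [0.123, 0.679, 0.712, 0.132]
wrist_force: [0.5, 0.1, -7.7]
gripper_width: 0.0171
[0.5863, -0.2131, 0.1369] [0.12322, 0.6785, 0.71212, 0.13169] 32.1833 [-0.69 -0.26 -0.42  1.14  0.24  0.87]
[[0.5, 0.1, -7.7], [0.1, -1.2, -7.7]] 0.0171299978694279
to final: tool d [ 0.0003 -0.0025  0.0046] world [-0.0007  0.0003 -0.0052] rot [0.0007 0.0013 0.0007]
```

Free weight reads about −7 N. Now lower in small felt steps.

```bash
python3 -m jog '[{"hand":255,"delta_pos":[0,-0.0008,0.0018],"twist":[0,0,0]},{"hand":255,"delta_pos":[0,-0.0008,0.0018],"twist":[0,0,0]},{"hand":255,"delta_pos":[0,-0.0007,0.0018],"twist":[0,0,0]},{"hand":255,"delta_pos":[0,0,0],"twist":[0,0,0]},{"hand":255,"delta_pos":[0,0,0],"twist":[0,0,0]},{"hand":255,"delta_pos":[0,0,0],"twist":[0,0,0]},{"hand":255,"delta_pos":[0,0,0],"twist":[0,0,0]},{"hand":255,"delta_pos":[0,0,0],"twist":[0,0,0]},{"hand":255,"delta_pos":[0,0,0],"twist":[0,0,0]},{"hand":255,"delta_pos":[0,0,0],"twist":[0,0,0]}]'
python3 look2.py v4
```

```text
time: 33.12
tcp_pos: [0.5868, -0.2134, 0.1348]
tcp_rot: [0.124, 0.678, 0.712, 0.132]
wrist_force: [3.4, -1.3, 2.5]
gripper_width: 0.0172
[0.5868, -0.2134, 0.1348] [0.12399, 0.67832, 0.71211, 0.13192] 33.1167 [-0.69 -0.26 -0.42  1.13  0.24  0.87]
[[3.4, -1.3, 2.5], [4.0, -1.2, 2.4]] 0.017187007753064528
to final: tool d [ 0.0006 -0.0022  0.0024] world [-0.0012  0.0006 -0.003 ] rot [0.0021 0.002  0.001 ]
```

View pics/v4s.png

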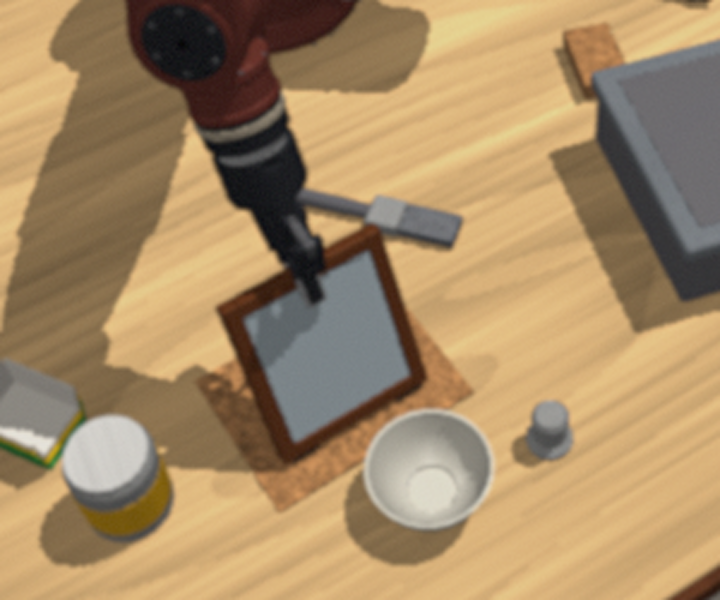

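View pics/v4t.png

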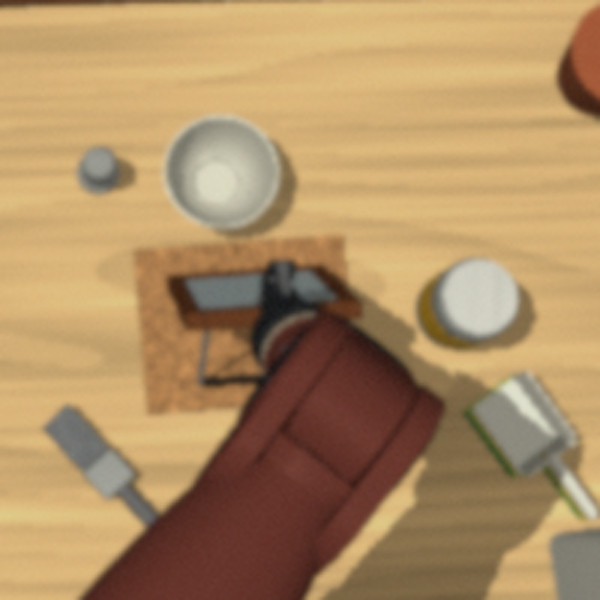

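```bash
python3 -m jog '[{"hand":255,"delta_pos":[0,0.0003,-0.0008],"twist":[0,0,0]},{"hand":255,"delta_pos":[0,0,0],"twist":[0,0,0]},{"hand":255,"delta_pos":[0,0,0],"twist":[0,0,0]},{"hand":198,"delta_pos":[0,0,0],"twist":[0,0,0]},{"hand":194,"delta_pos":[0,0,0],"twist":[0,0,0]},{"hand":188,"delta_pos":[0,0,0],"twist":[0,0,0]},{"hand":180,"delta_pos":[0,0,0],"twist":[0,0,0]},{"hand":170,"delta_pos":[0,0,0],"twist":[0,0,0]},{"hand":155,"delta_pos":[0,0,0],"twist":[0,0,0]},{"hand":140,"delta_pos":[0,0,0],"twist":[0,0,0]}]' 20
python3 look2.py v5
```

```text
time: 34.05
tcp_pos: [0.5855, -0.2126, 0.1335]
tcp_rot: [0.122, 0.679, 0.712, 0.132]
wrist_force: [-0.1, 0.6, -0.4]
gripper_width: 0.0386
[0.5855, -0.2126, 0.1335] [0.12226, 0.67866, 0.71216, 0.13151] 34.05 [-0.69 -0.26 -0.42  1.13  0.24  0.87]
[[-0.1, 0.6, -0.4], [-0.7, 0.7, 0.2]] 0.038627116889545995
to final: tool d [-0.0002 -0.0006  0.0017] world [ 0.     -0.0002 -0.0018] rot [-0.0009  0.0002  0.0003]
```

View pics/v5s.png

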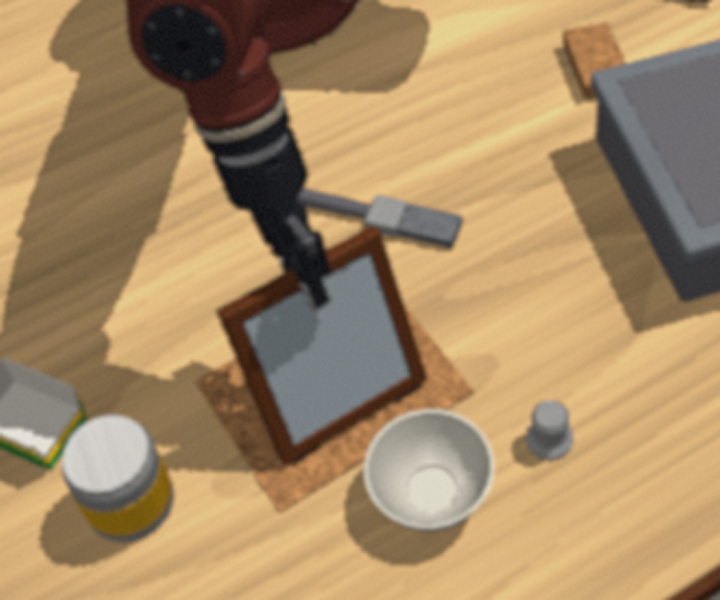

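```bash
python3 -m jog '[{"hand":110,"delta_pos":[0,0,0],"twist":[0,0,0]},{"hand":110,"delta_pos":[0,0,0],"twist":[0,0,0]},{"hand":110,"delta_pos":[0,0,-0.01],"twist":[0,0,0]},{"hand":110,"delta_pos":[0,0,-0.02],"twist":[0,0,0]},{"hand":110,"delta_pos":[0,0,-0.03],"twist":[0,0,0]},{"hand":110,"delta_pos":[0,0,-0.04],"twist":[0,0,0]},{"hand":110,"delta_pos":[0,0,-0.04],"twist":[0,0,0]},{"hand":110,"delta_pos":[0,0,-0.04],"twist":[0,0,0]},{"hand":110,"delta_pos":[0,0,-0.04],"twist":[0,0,0]},{"hand":110,"delta_pos":[0,0,-0.02],"twist":[0,0,0]}]'
python3 look.py w30 0; python3 look2.py v6
```

```text
time: 34.98
tcp_pos: [0.5436, -0.2161, 0.2503]
tcp_rot: [0.125, 0.678, 0.712, 0.132]
wrist_force: [0.5, -0.8, 0.5]
gripper_width: 0.0487
[0.5436, -0.2161, 0.2503] [0.12502, 0.67826, 0.71203, 0.1317] 34.9833
out [0.65] z [0.51]
[0.5438, -0.2165, 0.2513] [0.12578, 0.67815, 0.712, 0.13169] 35.0333 [-0.75 -0.36 -0.3   1.37  0.26  0.8 ]
[[-0.9, 0.8, 1.4], [-0.5, -0.3, 0.2]] 0.048336232597846154
to final: tool d [ 0.0017 -0.0037  0.1267] world [ 0.0417  0.0036 -0.1196] rot [0.0043 0.0049 0.0017]
```

View pics/v6s.png

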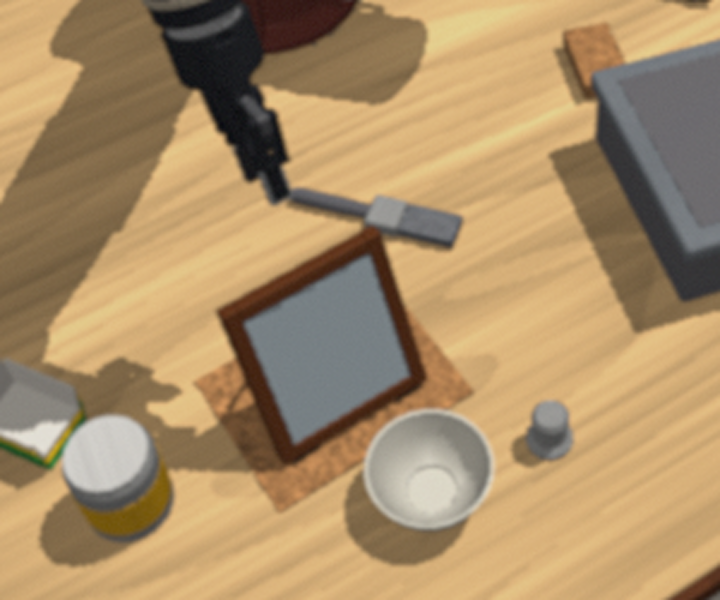

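View pics/v6t.png

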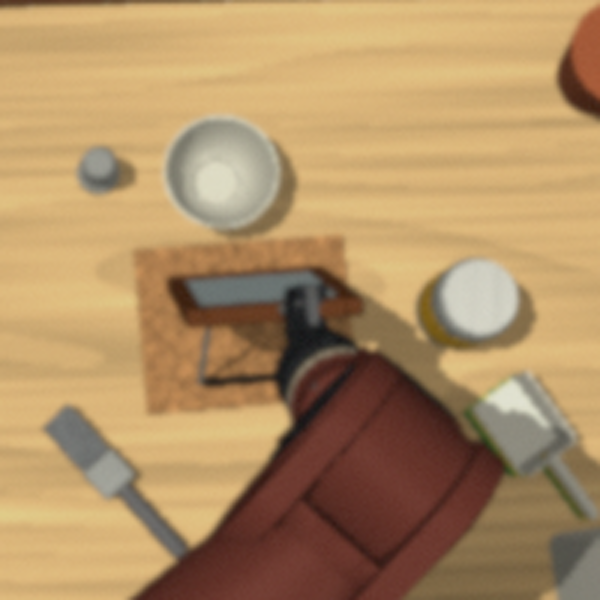

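View pics/w30.png

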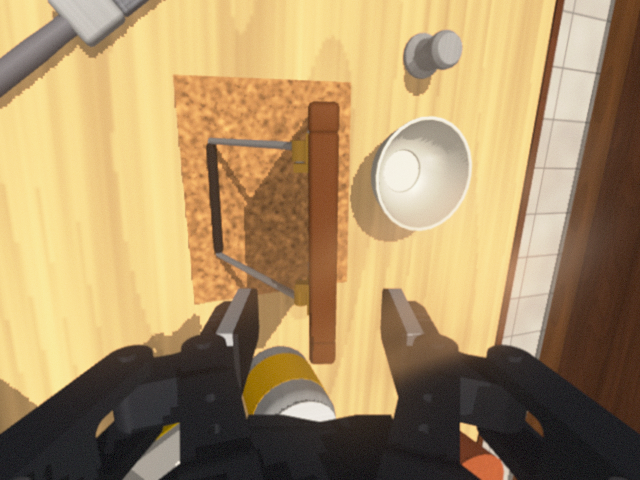

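```bash
python3 -m jog '[{"hand":110,"delta_pos":[-0.02,0,-0.03],"twist":[0,0,0]},{"hand":110,"delta_pos":[-0.03,0,-0.05],"twist":[0,0,0]},{"hand":110,"delta_pos":[-0.04,0,-0.05],"twist":[0,0,0]},{"hand":110,"delta_pos":[-0.05,0,-0.03],"twist":[0,0,0]},{"hand":110,"delta_pos":[-0.05,0,-0.02],"twist":[0,0,0]},{"hand":110,"delta_pos":[-0.05,0,0],"twist":[0,0,0]},{"hand":110,"delta_pos":[-0.05,0,0],"twist":[0,0,0]},{"hand":110,"delta_pos":[-0.05,0,0],"twist":[0,0,0]},{"hand":110,"delta_pos":[-0.03,0,0],"twist":[0,0,0]},{"hand":110,"delta_pos":[0,0,0],"twist":[0,0,0]}]'
python3 look2.py v7
python3 -c "
import cv2
s=cv2.imread('pics/v7sf.png');t=cv2.imread('pics/v7tf.png')
cv2.imwrite('pics/v7a.png',cv2.resize(s[255:385,195:325],None,fx=4.6,fy=4.6,interpolation=cv2.INTER_CUBIC))
cv2.imwrite('pics/v7b.png',cv2.resize(t[180:255,335:435],None,fx=7,fy=7,interpolation=cv2.INTER_CUBIC))"
```

```text
time: 35.97
tcp_pos: [0.5204, -0.4045, 0.3266]
tcp_rot: [0.121, 0.68, 0.711, 0.132]
wrist_force: [0.2, 0.9, 0.5]
gripper_width: 0.0485
[0.5204, -0.4045, 0.3266] [0.1214, 0.67957, 0.71139, 0.1318] 35.9667 [-1.02  0.01  0.18  1.57  0.32  0.53]
[[0.2, 0.9, 0.5], [0.1, 1.0, 0.1]] 0.04850511670063147
to final: tool d [1.871e-01 2.000e-04 2.097e-01] world [ 0.0652  0.1917 -0.1949] rot [-0.0017 -0.001  -0.0024]
```

View pics/v7a.png

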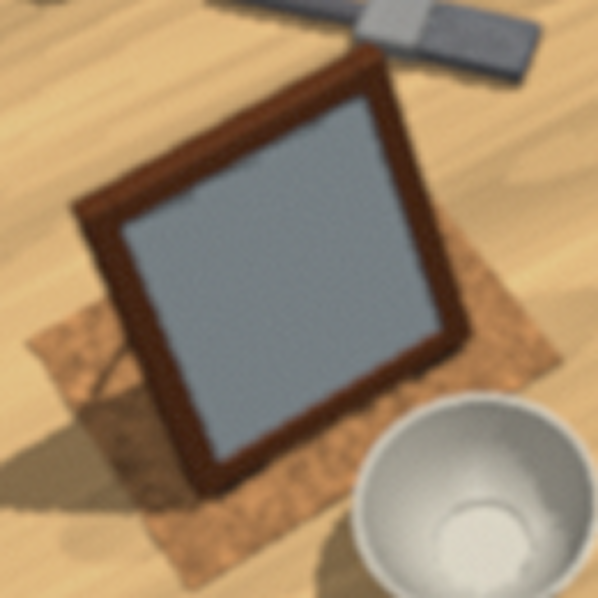

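View pics/v7b.png

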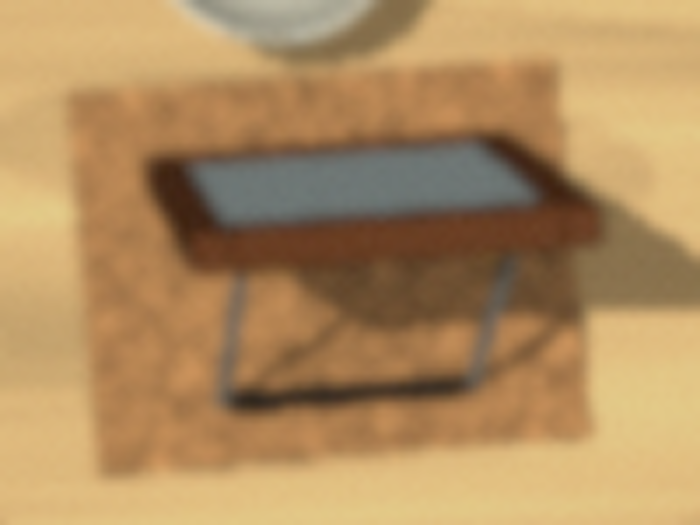

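```bash
python3 -c "
from workcell import manip
print(manip.close_job())"
```

```text
the job is handed in; nothing more can be done
None
```

The mirror is standing in the middle of the cork mat on its bottom edge and prop leg, glass facing away from the robot. I handed the job in at about 36 s of the 69 s allowed.

**Leg:** With the mirror still leaning on the box, I pushed the leg out with the shut fingertips until it met its stop at about 0.72–0.73 rad. The outward force there rose steadily to about 4.4 N, so I stopped. The scene pictures showed no movement of the mirror.

**Carry and placing:** I gripped the top edge, lifted the mirror and lowered it slowly onto the mat. At touchdown the net force on the wrist was about 4 N, with 9–10 N pressing on the mat. I then eased the grip and backed away.

**Last checks (pictures after the arm had left):**
- **Square to the mat:** the mirror's bottom edge and the mat agree within about 1° in the top view.
- **Centring:** it is about 3 mm off sideways. The midpoint between bottom edge and foot bar is about 6 mm towards the robot from the mat's centre. Because "middle" could also mean the mirror itself, I set it between the two: the centre of the frame is about 17 mm on the far side.
- **Other things:** the bowl, brush, door stop, varnish and scoops look unmoved.

**What disagreed:** the real fingertips sit about 30 mm behind the reported tool point. My first try at hooking the leg passed over the bar, and I corrected for this from the pictures. On a later descent into the gap I also brushed the bar at about 2 N. I did not measure the final lean after release; I only expect about 0.36 rad from the measured stop.

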